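# Tuck the scratchplate under the fretboard end and hold it down

## Task

The small electric instrument on the bench is being dry-fitted and its neck is only lying loose in place. Take the green sanding block off its top and leave it in the blue tub, then slide the tab of the white scratchplate under the overhanging end of the fretboard, without lifting or shifting the neck, until the plate lies square inside its white pencil outline (tab about 15 mm under the fretboard), leaving everything else on the bench where it is. Finish while still holding the plate: keep your grip or fingertips on it, pressing it firmly flat against the body.

Things in the scene. Friction and masses are not known exactly. Their poses are not given: they have to be found in the camera images.
- uke_body: Reddish-brown wooden body of a small electric instrument, 250 mm long, up to 184 mm wide, fixed on four rubber discs; its flat top is 50 mm above the bench. Origin: on the bench below the middle of the plate's place; x along the instrument to the neck (away from the robot, +-0.3 rad), z up. Body from x -132 to +118 mm. A white pencil outline of the plate on its top shows where the plate goes.
- guard_mark (a point): Point on the body's top (50 mm above the bench, on the body's axis) over which the scratchplate's origin belongs. Axes as the body's.
- neck: Loose pale neck (0.32 kg) with a dark fretboard, 430 mm long. Its heel lies in an open pocket of the body (1.5 mm play), its far part on a wooden neck rest; nothing holds it down, about 1 N up under the fretboard's end lifts it. Origin: centre of the heel's underside, x to the headstock, z up. It must stay where it is.
- extension_end (a point): On the neck: middle of the lower edge of the fretboard's free end, which overhangs the body's top by 32 mm (from here in +x to the heel). The fretboard is 48 mm wide and 6 mm thick there, its underside 5.5 mm above the body's top. In the body's frame this point is at x +47, z 55.5 mm. Axes as the neck's.
- guard: Loose white plate, 90 g, 3 mm thick, lying flat on the bench: main part x -48 to +15 mm, 100 mm wide, then a tab 60 mm wide to x +62 mm. A black pickup, a solid block 22 mm (x) by 62 mm (y), is fast on it, centred, its top 16 mm above the plate's underside: grip or press there. Origin: on the flat underside below the pickup's centre; x to the tab, z up.
- tab_edge (a point): On the scratchplate: middle of the tab's front edge, on the underside, at x = +62 mm of the plate.
- sanding_block: Loose sanding block, green with a cork sole, 80 mm (x) by 45 mm (y) by 32 mm high, about 70 g, lying on the instrument's body where the plate has to go. Origin: centre of its underside.
- tub: Open blue plastic tub, fixed, 210 mm (x) by 170 mm (y), 50 mm high, walls and floor 4 mm. Origin: centre of its underside. A cork block and a wooden one lie inside along its +x wall (x from +73 mm on, up to 34 mm high); the rest of it is empty.
- glue_bottle: Yellow glue bottle, 60 mm across, 170 mm tall, standing. Leave alone. Origin: centre of its underside.
- chisel: Chisel lying behind the work, 245 mm long. Leave alone. Origin: under its wooden handle.
- wood_dish: Round wooden dish, 100 mm across, 35 mm high. Leave alone. Origin: centre of its underside.
- varnish_jar: Amber jar with a steel lid, 64 mm across, 75 mm tall. Leave alone. Origin: centre of its underside.
- cam_clamp: Wooden cam clamp lying flat at the left side of the bench, 220 mm long, 22 mm high. Leave alone. Origin: under its bar, near one end.
- glue_brush: Brush lying at the right side of the bench, 190 mm long. Leave alone. Origin: about its middle.
Not all that is in view belongs to the job. Several things look just like the guard: the one meant starts nearest to the robot's base.

How it is judged:
By the outcome, as a careful person would: the job done as asked, in the order asked, and still so for the second after the job is handed in, while the arm keeps its last pose, push and grip.
It also fails if it takes over 61 s, if anything falls off the work surface, if the arm or the gripper's body presses on something with over 40 N, if the wrist force passes 120 N, or if a joint passes its speed limit or range.

## Robot

A 6-joint arm with a two-finger parallel gripper is mounted at the origin on the work surface. World frame = base frame: x ahead of the robot, y to its left, z up, the work surface at z = 0. Lengths are in m, angles in rad, forces in N, time in s.
With the tool pointing down it reaches from about 0.3 to 0.825 m from the base axis. Payload 5.4 kg.
Tool frame: the origin (TCP) lies at the very end of the fingers, on their centre line; the grasp point (between the pads) lies 19 mm behind it (r.grip_depth is the distance from the TCP to the grasp point, in m); x points along the fingers, z is the direction in which the jaws open and shut, and the axes are right-handed (so a half turn about x gives the same grasp; the last joint's range is limited). The gripper opens to 92 mm and grips with 3 to 60 N. Pads are 20 mm wide; open, the fingers measure 128 mm over their backs; the gripper's body (75 mm by 189 mm) begins 69 mm behind the grasp point.
Start: joints at [1.121, 0.158, 1.597, -0, 1.386, -0.21], TCP at [0.137, 0.559, 0.187] pointing down, gripper open.
Joint ranges: [-2.91, 2.91], [-0.94, 2.29], [0.18, 2.7], [-1.29, 4.43], [0.17, 2.64], [-3, 3]. Speed limits (rad/s): [2.57, 2.57, 3.14, 3.14, 3.14, 3.14].

## Interface

Orientations are given as a unit quaternion [w, x, y, z].
In Python, from cell import r gives the robot as it stands.
- The arm moves only by the shell command python3 -m jog 'ROWS' [FORCE]. ROWS is JSON, a list that holds one entry, the list of rows, each a list of 7 numbers: the shift along the tool's x, y, z in m, then the turn, a rotation vector about the tool's x, y, z in degrees, then the finger opening in m, from 0 to 0.0919. In form: [[[x, y, z, rx, ry, rz, jaw], ...]]. A call has 1 to 12 rows; each row is the pose to reach, as a shift and turn from the pose commanded when the call began, along the tool's axes at that moment; what a row does not reach only later rows make up. A row lasts 1/10 s, in which the tool goes at most 50 mm and 8.59 degrees, less where a joint would pass 70% of its speed; a pose out of reach is approached as far as the arm can. A call with a gripper value outside its range is refused whole. The fingers move at their own pace and stop on an object; FORCE is the grip in N (left out, the last holds). Time passes only in rows, so rows that repeat a pose let the fingers close. It gives the time, the measured TCP pose, the force and the opening at its end, in the units of the state.
- r.sense(): the state, without advancing time (a new reading comes with each control period).
- r.read_camera(name): name is "side" or "top"; returns the picture (400x640x3 uint8, blue, green, red); there is no depth.
- r.camera_info(name): a dict with "fov_y" (degrees; the focal length in pixels is half the picture's height over the tangent of half this angle, whatever the lens; pixels are square), "cx", "cy" (the principal point, pixels), "pose" (4x4, takes a point from camera to world coordinates). Camera axes: x right, y up, looking along -z (the intrinsics and any distortion apply to the point x, -y, -z); pixel columns grow to the right and rows downward; lengths in m; the calibration is good to about 2 mm. A picture is of the moment at which its call begins. camera_info takes no time and is no camera call.
- r.hand_in(): hands the job in, once; it reports no verdict.
The state is a dict: "clock": time; "q": joint angles; "dq": joint speeds; "joint_efforts": joint torques, N m; "ee_pos": TCP position; "ee_rot": TCP orientation; "contact_force": force on the tool from outside, world axes, zero at the start; "torque": the same for the moment, N m; "opening": opening from 0.0 (shut) to 1.0 (fully open).
Only numpy, scipy, OpenCV 4.12 (cv2) and the standard library are available. Lean on these libraries where they do the work, as an engineer would, in place of code of your own. Each camera call takes 0.05 s, during which the arm holds its last target.

## Working session

There is one attempt and no reset: what is moved stays moved. The work goes in short steps, Python scripts to look and compute and a shell command to move; the robot and the scene stay as the last step left them, time stands still between calls to the robot, and variables do not carry over. Pictures are saved under pics/ and viewed, and the job is handed in when it is done.

```bash
ls; mkdir -p pics
python3 - <<'E'
from cell import r
import cv2
for n in("top","side"):
    im=r.read_camera(n); cv2.imwrite(f"pics/{n}0.png",im); i=r.camera_info(n); print(n,i)
print(r.sense())
E
```

```text
pics
top {'fov_y': 53.58357207842586, 'cx': 318.77213600396425, 'cy': 198.0593867982484, 'pose': array([[ 4.00501396e-04,  9.83273115e-01, -1.82136820e-01,
         3.07159945e-01],
       [-9.99946286e-01, -1.49259000e-03, -1.02565945e-02,
        -7.49532410e-02],
       [-1.03568892e-02,  1.82131144e-01,  9.83219701e-01,
         1.59281924e+00],
       [ 0.00000000e+00,  0.00000000e+00,  0.00000000e+00,
         1.00000000e+00]])}
side {'fov_y': 44.479972299606054, 'cx': 321.5217892399081, 'cy': 198.9139540353562, 'pose': array([[-0.9805908 ,  0.14350853, -0.13359257,  0.35249312],
       [-0.19522792, -0.65175638,  0.73287085,  1.15052903],
       [ 0.01810341,  0.74472741,  0.66712319,  1.17807361],
       [ 0.        ,  0.        ,  0.        ,  1.        ]])}
{'clock': 0.1, 'q': array([ 1.12089331e+00,  1.58942147e-01,  1.59807625e+00,  1.52509220e-05,
        1.38620368e+00, -2.10107687e-01]), 'dq': array([ 0.00160798, -0.00126343, -0.00158668, -0.00046717, -0.00156787,
        0.00098585]), 'joint_efforts': array([-7.51950683e-04, -3.86504424e+01, -3.22959673e+01,  7.03359931e-02,
        3.39352596e-02, -4.18287698e-05]), 'ee_pos': array([0.1363203 , 0.55799579, 0.18645712]), 'ee_rot': array([ 0.55569646, -0.43685282,  0.55673588,  0.4363556 ]), 'contact_force': array([-0.07138989, -0.06211514, -0.60652389]), 'torque': array([-0.05394704,  0.00299422,  0.04079011]), 'opening': 0.9999549817096339}
```

View pics/top0.png

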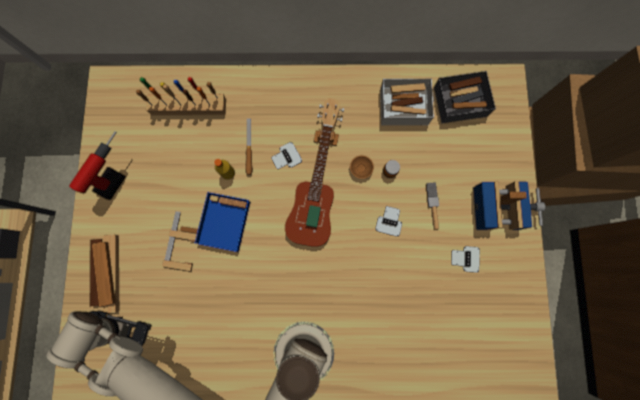

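View pics/side0.png

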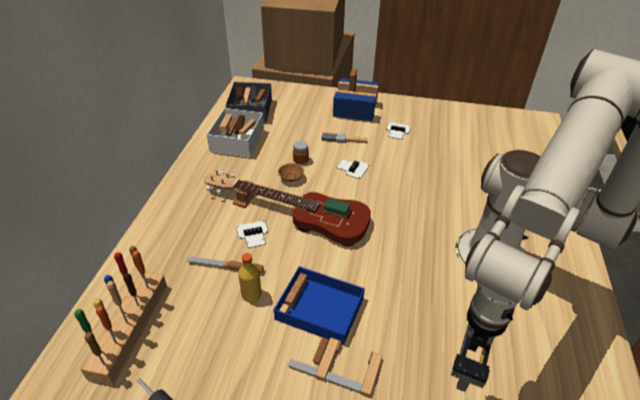

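```bash
cat > h.py <<'E'
import numpy as np, cv2
from cell import r
def cam(n):
    i=r.camera_info(n); return 200/np.tan(np.radians(i["fov_y"]/2)),i["cx"],i["cy"],np.array(i["pose"])
def ray(n,u,v):
    f,cx,cy,P=cam(n); d=P[:3,:3]@np.array([(u-cx)/f,-(v-cy)/f,-1]); return P[:3,3],d
def plane(n,u,v,z):
    o,d=ray(n,u,v); return o+d*(z-o[2])/d[2]
def proj(n,p):
    f,cx,cy,P=cam(n); c=P[:3,:3].T@(np.asarray(p)-P[:3,3]); return np.array([cx+f*c[0]/-c[2],cy-f*c[1]/-c[2]])
def tri(a,b):
    A=np.zeros((3,3));B=np.zeros(3);L=[]
    for n,(u,v) in (("top",a),("side",b)):
        o,d=ray(n,u,v); d=d/np.linalg.norm(d); M=np.eye(3)-np.outer(d,d); A+=M;B+=M@o; L.append((o,M))
    p=np.linalg.solve(A,B); return p,[np.linalg.norm(M@(p-o)) for o,M in L]
def crop(n,im,x0,y0,x1,y1,s,name):
    cv2.imwrite(f"pics/{name}.png",cv2.resize(im[y0:y1,x0:x1],None,fx=s,fy=s,interpolation=cv2.INTER_CUBIC))
E
python3 - <<'E'
from h import *
for q in[(287,156),(390,221),(465,259)]: 
    p=plane("top",*q,0.003);print(q,p,np.hypot(p[0],p[1]))
print(proj("top",[0,0,0]),proj("side",[0,0,0]))
for q in[(252,233),(353,168),(398,130)]: print(q,plane("side",*q,.003))
t=cv2.imread("pics/top0.png");s=cv2.imread("pics/side0.png")
crop("t",t,280,140,490,280,3.8,"c_top"); crop("s",s,280,110,420,250,4.2,"c_side")
print(proj("top",r.sense()["ee_pos"]),proj("side",r.sense()["ee_pos"]))
E
```

```text
(287, 156) [0.78015161 0.07413479 0.003     ] 0.7836660685544861
(390, 221) [ 0.5071707  -0.34558149  0.003     ] 0.6137171106135085
(465, 259) [ 0.35570741 -0.63673732  0.003     ] 0.729357370341505
[303.41703419 353.30912867] [491.23618224 253.96583637]
(252, 233) [0.78072662 0.07624949 0.003     ]
(353, 168) [ 0.50354088 -0.34303305  0.003     ]
(398, 130) [ 0.35351208 -0.64607876  0.003     ]
[138.42300576 322.02222946] [463.50231368 374.6423706 ]
```

View pics/c_top.png

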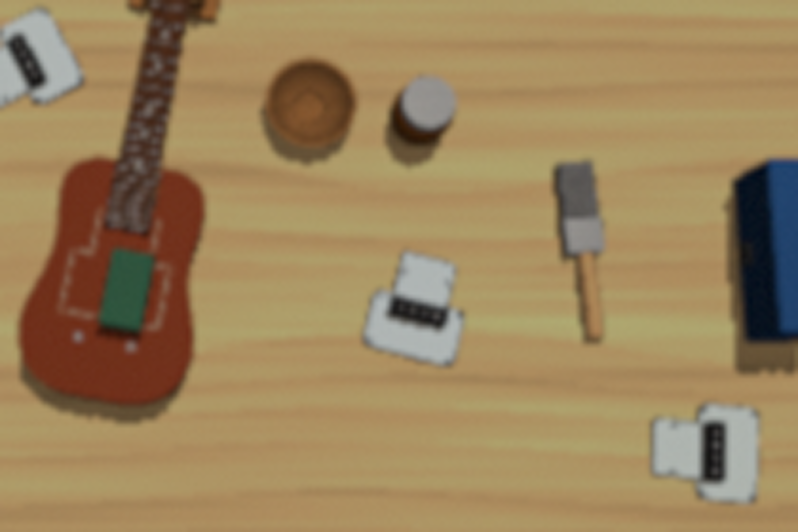

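View pics/c_side.png

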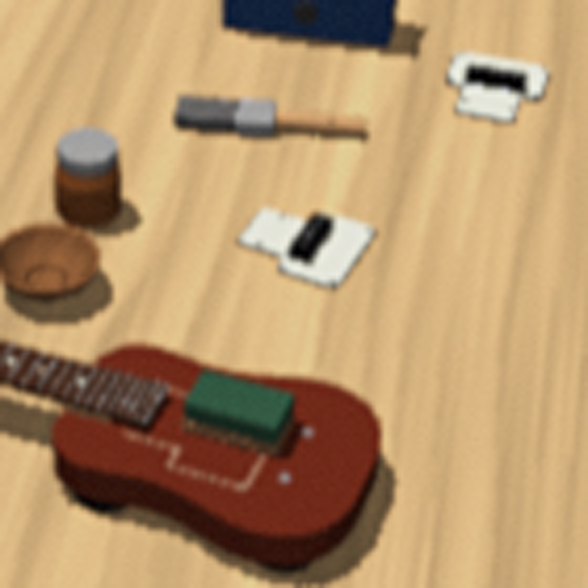

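Three plates look alike, in the top view at (287,156), (390,221) and (465,259). Their distances from the base are 0.78, 0.61 and 0.73 m, so the one meant is (390,221); the crop shows it as a white plate with a tab and a black pickup. The block is the green patch at (313,216) in the top view. Next I'll measure these precisely.

```bash
cat > m.py <<'E'
from h import *
def hsv(im): return cv2.cvtColor(im,cv2.COLOR_BGR2HSV)
def comp(mask,near):
    n,l,st,c=cv2.connectedComponentsWithStats(mask.astype(np.uint8),connectivity=8)
    i=1+np.argmin([np.hypot(*(c[k]-near))+(1000 if st[k][4]<15 else 0) for k in range(1,n)])
    return l==i
def outer(m):
    return max(cv2.findContours(m.astype(np.uint8),cv2.RETR_EXTERNAL,cv2.CHAIN_APPROX_NONE)[0],key=cv2.contourArea)
def toworld(n,uv,z): return np.array([plane(n,u,v,z)[:2] for u,v in uv])
def polyc(n,m,z):
    # filled-pixel centroid on plane z
    ys,xs=np.nonzero(m); return toworld(n,np.c_[xs,ys],z)
E
python3 - <<'E'
from m import *
T=cv2.imread("pics/top0.png");S=cv2.imread("pics/side0.png")
for n,im,pg,pb in(("top",T,(390,221),(313,216)),("side",S,(353,168),(337,208))):
    h=hsv(im)
    w=(h[...,1]<60)&(h[...,2]>130); g=comp(w,pg)
    c=outer(g); f=np.zeros(g.shape,np.uint8); cv2.drawContours(f,[c],-1,1,-1)
    p=polyc(n,f,0.003).astype(np.float32)
    print(n,"plate n",len(p),"centroid",p.mean(0),cv2.minAreaRect(p))
    k=comp((h[...,2]<75)&cv2.dilate(f,np.ones((3,3))).astype(bool),pg); q=polyc(n,k,0.016).astype(np.float32)
    print("  pickup",len(q),q.mean(0),cv2.minAreaRect(q))
    b=comp((h[...,0]>45)&(h[...,0]<90)&(h[...,1]>80),pb); q=polyc(n,b,0.082).astype(np.float32)
    print("  block",len(q),q.mean(0),cv2.minAreaRect(q))
    bl=comp((h[...,0]>105)&(h[...,0]<130)&(h[...,1]>120),(222,225) if n=="top" else (320,305)); 
    q=polyc(n,cv2.drawContours(np.zeros(g.shape,np.uint8),[outer(bl)],-1,1,-1),0.05).astype(np.float32)
    print("  tub",len(q),q.mean(0),cv2.minAreaRect(q))
crop("t",T,280,150,350,255,6,"t_uke0");crop("s",S,280,170,390,260,7,"s_uke0");crop("t",T,365,195,415,245,10,"t_g0")
E
```

```text
top plate n 454 centroid [ 0.5047863  -0.34252903] ((0.5104341506958008, -0.34396979212760925), (0.10081616044044495, 0.11013511568307877), 75.5814208984375)
  pickup 2 [ 0.50955856 -0.3454951 ] ((0.5095585584640503, -0.3454951047897339), (0.003993066027760506, 0.0), -90.05302429199219)
  block 188 [ 0.51621   -0.0364245] ((0.5164639353752136, -0.0365544930100441), (0.037057943642139435, 0.07455268502235413), 79.07321166992188)
  tub 1900 [0.4846701  0.32213962] ((0.4991103410720825, 0.3199786841869354), (0.17055626213550568, 0.202323779463768), 79.1451416015625)
side plate n 305 centroid [ 0.502865   -0.34398764] ((0.5088334679603577, -0.3491780161857605), (0.10258013755083084, 0.10957323759794235), 74.34249114990234)
  pickup 12 [ 0.49438187 -0.33094338] ((0.4937724173069, -0.33306828141212463), (0.058452047407627106, 0.006928263232111931), 70.94110870361328)Traceback (most recent call last):
  File "<stdin>", line 11, in <module>
  File "m.py", line 12, in polyc
    ys,xs=np.nonzero(m); return toworld(n,np.c_[xs,ys],z)
                                ~~~~~~~^^^^^^^^^^^^^^^^^^
  File "m.py", line 9, in toworld
    def toworld(n,uv,z): return np.array([plane(n,u,v,z)[:2] for u,v in uv])
                                          ~~~~~^^^^^^^^^
  File "h.py", line 8, in plane
    o,d=ray(n,u,v); return o+d*(z-o[2])/d[2]
        ~~~^^^^^^^
  File "h.py", line 6, in ray
    f,cx,cy,P=cam(n); d=P[:3,:3]@np.array([(u-cx)/f,-(v-cy)/f,-1]); return P[:3,3],d
              ~~~^^^
  File "h.py", line 4, in cam
    i=r.camera_info(n); return 200/np.tan(np.radians(i["fov_y"]/2)),i["cx"],i["cy"],np.array(i["pose"])
ValueError: time passes only in moves, steps and waits
```

```bash
python3 - <<'E'
from cell import r
import pickle
pickle.dump({n:r.camera_info(n) for n in("top","side")},open("cam.pkl","wb"))
E
sed -i 's/i=r.camera_info(n); return/i=C[n]; return/; s/^from cell import r/import pickle\nfrom cell import r\nC=pickle.load(open("cam.pkl","rb"))/' h.py
sed -i 's/^def cam(n):/def cam(n):/' h.py
cat > meas.py <<'E'
from m import *
T=cv2.imread("pics/top0.png");S=cv2.imread("pics/side0.png")
for n,im,pg,pb in(("top",T,(390,221),(313,216)),("side",S,(353,168),(337,208))):
    h=hsv(im)
    w=(h[...,1]<60)&(h[...,2]>130); g=comp(w,pg)
    c=outer(g); f=np.zeros(g.shape,np.uint8); cv2.drawContours(f,[c],-1,1,-1)
    p=polyc(n,f,0.003).astype(np.float32)
    print(n,"plate n",len(p),"centroid",p.mean(0),cv2.minAreaRect(p))
    k=(h[...,2]<110)&f.astype(bool); q=polyc(n,k,0.016).astype(np.float32)
    print("  pickup",len(q),q.mean(0),cv2.minAreaRect(q))
    b=comp((h[...,0]>45)&(h[...,0]<90)&(h[...,1]>80),pb); q=polyc(n,b,0.082).astype(np.float32)
    print("  block",len(q),q.mean(0),cv2.minAreaRect(q))
    bl=comp((h[...,0]>105)&(h[...,0]<130)&(h[...,1]>120),(222,225) if n=="top" else (320,305)); 
    q=polyc(n,cv2.drawContours(np.zeros(g.shape,np.uint8),[outer(bl)],-1,1,-1),0.05).astype(np.float32)
    print("  tub",len(q),q.mean(0),cv2.minAreaRect(q))
crop("t",T,280,150,350,250,6,"t_uke0");crop("s",S,280,175,390,255,7,"s_uke0");crop("t",T,365,195,415,245,10,"t_g0")
E
python3 meas.py
```

```text
top plate n 454 centroid [ 0.5047863  -0.34252903] ((0.5104341506958008, -0.34396979212760925), (0.10081616044044495, 0.11013511568307877), 75.5814208984375)meas.py:10: RuntimeWarning: Mean of empty slice.
  print("  pickup",len(q),q.mean(0),cv2.minAreaRect(q))
  ret = ret.dtype.type(ret / rcount)
Traceback (most recent call last):
  File "meas.py", line 10, in <module>
    print("  pickup",len(q),q.mean(0),cv2.minAreaRect(q))
                                      ~~~~~~~~~~~~~~~^^^
cv2.error: OpenCV(4.12.0) /io/opencv/modules/imgproc/src/convhull.cpp:143: error: (-215:Assertion failed) total >= 0 && (depth == CV_32F || depth == CV_32S) in function 'convexHull'
```

Run:
```python
from m import *
T=cv2.imread("pics/top0.png");S=cv2.imread("pics/side0.png")
crop("t",T,280,150,350,250,6,"t_uke0");crop("s",S,280,175,390,255,7,"s_uke0");crop("t",T,365,195,415,245,10,"t_g0");crop("s",S,325,145,380,190,12,"s_g0")
h=hsv(T);print(h[208:238,376:404,2]);
```

```text
[[173 174 174 174 174 174 174 174 166 145 162 179 180 177 177 173 166 160
  159 160 158 156 165 171 174 173 173 175]
 [174 174 174 174 175 174 174 172 161 148 165 178 182 181 181 182 179 178
  177 174 165 156 162 163 170 173 174 174]
 [174 174 174 173 174 174 175 168 146 140 157 173 180 180 181 181 181 180
  181 181 178 176 172 154 162 172 174 174]
 [174 173 174 174 173 174 175 166 136 135 151 169 179 181 181 181 181 181
  180 181 181 182 174 150 159 171 174 174]
 [173 175 174 174 174 175 174 164 140 149 164 175 181 181 181 181 181 181
  180 182 180 179 175 157 163 172 174 173]
 [173 174 174 174 174 174 171 153 143 164 177 180 181 181 181 181 180 180
  182 181 177 166 166 162 168 173 174 174]
 [174 174 174 173 172 174 166 138 144 173 180 181 181 181 181 181 180 181
  181 181 175 157 151 157 169 173 174 174]
 [174 175 171 163 161 168 163 136 155 177 181 181 181 180 180 181 181 180
  181 181 178 164 144 156 171 174 175 174]
 [174 170 160 147 151 160 156 139 157 175 179 181 181 181 181 180 181 181
  181 181 182 173 148 159 173 174 173 174]
 [172 161 147 143 156 159 146 124 132 147 158 1
[... 1710 characters left out ...]
170 166 158 147 144 149 149 147 151 158 165 172 175 178 180 181 182 181
  181 180 181 182 176 156 156 168 173 174]
 [175 174 172 168 167 167 158 148 146 149 144 144 150 158 169 175 175 178
  181 181 181 178 171 147 157 170 174 174]
 [174 174 174 175 174 174 171 169 167 166 151 143 140 137 141 146 150 160
  171 176 172 158 150 142 159 171 174 174]
 [174 174 173 174 174 174 173 175 173 174 170 168 164 150 143 142 144 147
  153 152 146 123 124 145 165 173 173 174]
 [173 174 173 173 173 174 173 174 174 173 174 174 173 170 167 168 166 162
  157 149 144 137 139 160 171 174 174 173]
 [173 173 173 173 172 173 171 171 170 171 170 171 170 170 173 174 173 172
  170 166 167 167 167 170 173 173 172 173]]
```

View pics/t_uke0.png

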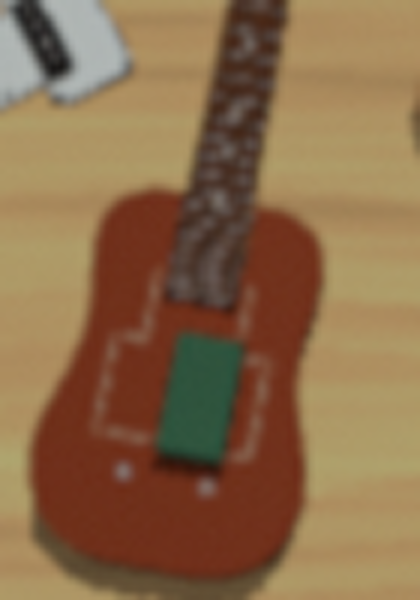

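View pics/s_uke0.png

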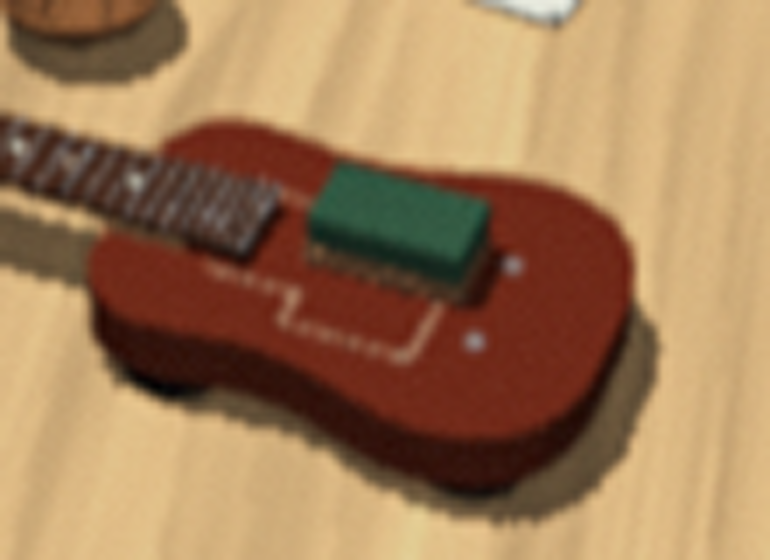

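View pics/t_g0.png

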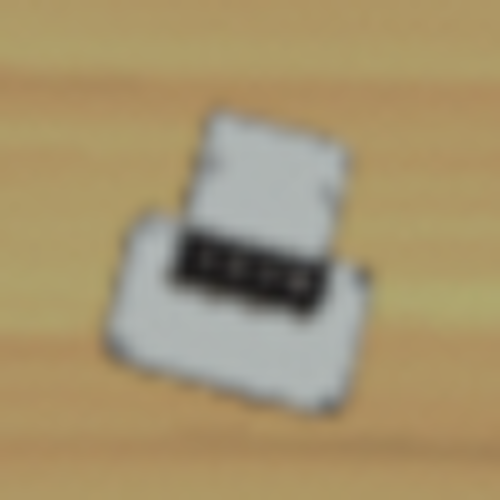

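View pics/s_g0.png

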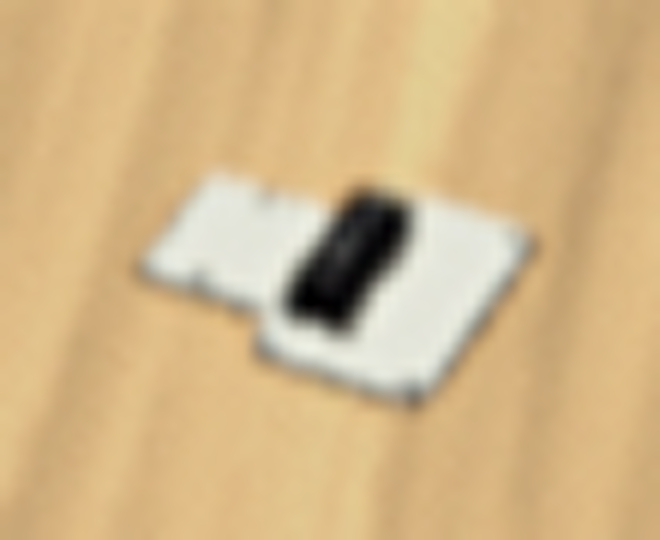

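```bash
cat > meas.py <<'E'
from m import *
T=cv2.imread("pics/top0.png");S=cv2.imread("pics/side0.png")
def rect(p):
    c,s,a=cv2.minAreaRect(p.astype(np.float32)); return np.round(c,4),np.round(s,4),round(a,2)
def pca(p):
    c=p.mean(0);w,v=np.linalg.eigh(np.cov((p-c).T)); return np.round(c,4),round(np.degrees(np.arctan2(v[1,1],v[0,1])),2),np.round(np.sqrt(12*w),4)
for n,im,pg,pb in(("top",T,(390,221),(313,216)),("side",S,(353,168),(337,208))):
    h=hsv(im)
    roi=np.zeros(h.shape[:2],bool); roi[pg[1]-28:pg[1]+29,pg[0]-32:pg[0]+33]=1
    hi=cv2.resize(im,None,fx=4,fy=4,interpolation=cv2.INTER_CUBIC); H=hsv(hi)
    def up(m): # upsampled mask -> pixel coords
        ys,xs=np.nonzero(m); return np.c_[(xs+.5)/4-.5,(ys+.5)/4-.5]
    def W(m,z): return toworld(n,up(m),z)
    R=cv2.resize(roi.astype(np.uint8),None,fx=4,fy=4,interpolation=0).astype(bool)
    def c4(m,p): return comp(m&R,np.array(p)*4)
    print(n,"wood S",np.median(h[...,1][roi]))
    body=c4((H[...,1]<75)|(H[...,2]<100),pg)
    f=np.zeros(body.shape,np.uint8);cv2.drawContours(f,[outer(body)],-1,1,-1)
    p=W(f,.003); print(" plate area",len(p)/16,p.mean(0),rect(p))
    k=c4((H[...,2]<95)&cv2.erode(f,np.ones((9,9))).astype(bool),pg); print(" pickup",pca(W(k,.016)),rect(W(k,.016)))
    R[:]=1
    b=c4((H[...,0]>45)&(H[...,0]<95)&(H[...,1]>70),pb); print(" block",pca(W(b,.082)),rect(W(b,.082)))
    pt=(222,225) if n=="top" else (320,305)
    bl=c4((H[...,0]>105)&(H[...,0]<130)&(H[...,1]>110),pt);f=np.zeros(body.shape,np.uint8);cv2.drawContours(f,[outer(bl)],-1,1,-1)
    print(" tub",rect(W(f,.05)))
E
python3 meas.py
```

```text
top wood S 107.0
 plate area 583.125 [ 0.50416988 -0.34284748] (array([ 0.5105, -0.3447]), array([0.1036, 0.1137]), 74.8)
 pickup (array([ 0.5019, -0.3412]), np.float64(76.51), array([0.0214, 0.0589])) (array([ 0.5017, -0.3414]), array([0.06  , 0.0226]), 75.96)
 block (array([ 0.5164, -0.0364]), np.float64(169.26), array([0.0392, 0.0762])) (array([ 0.5167, -0.0365]), array([0.0408, 0.078 ]), 79.34)
 tub (array([0.4999, 0.3201]), array([0.1725, 0.2051]), 78.6)
side wood S 103.0
 plate area 394.8125 [ 0.5032159  -0.34575739] (array([ 0.5095, -0.349 ]), array([0.1072, 0.113 ]), 74.49)
 pickup (array([ 0.5011, -0.3347]), np.float64(74.83), array([0.0218, 0.0612])) (array([ 0.501 , -0.3372]), array([0.0672, 0.0237]), 75.52)
 block (array([ 0.5162, -0.0283]), np.float64(164.68), array([0.0529, 0.0773])) (array([ 0.5167, -0.0285]), array([0.056 , 0.0806]), 78.66)
 tub (array([0.4998, 0.3384]), array([0.1937, 0.2146]), 78.89)
```

```bash
cat > outl.py <<'E'
from m import *
T=cv2.imread("pics/top0.png");S=cv2.imread("pics/side0.png")
def pts(n,im,roi):
    hi=cv2.resize(im,None,fx=4,fy=4,interpolation=cv2.INTER_CUBIC)
    # pencil: green channel local contrast on red body
    g=hi[...,1].astype(np.float32); bg=cv2.medianBlur(hi[...,1],41).astype(np.float32)
    m=(g-bg)>14
    x0,y0,x1,y1=[4*v for v in roi]; M=np.zeros(m.shape,bool); M[y0:y1,x0:x1]=m[y0:y1,x0:x1]
    H=hsv(hi); M&=~((H[...,0]>35)&(H[...,0]<100))
    cv2.imwrite(f"pics/ol_{n}.png",cv2.resize((M[y0:y1,x0:x1]*255).astype(np.uint8),None,fx=2,fy=2,interpolation=0)[:600,:800])
    ys,xs=np.nonzero(M); return np.c_[(xs+.5)/4-.5,(ys+.5)/4-.5],(g-bg)[ys,xs]
if __name__=="__main__":
    P={}
    for n,im,roi in(("top",T,(290,193,330,230)),("side",S,(308,196,345,230))):
        uv,w=pts(n,im,roi); P[n]=toworld(n,uv,.05); P[n+"w"]=w
        th=np.radians(-11.); R=np.array([[np.cos(th),np.sin(th)],[-np.sin(th),np.cos(th)]])
        q=(P[n]-[.5165,-.0365])@R.T*1000
        im2=np.zeros((600,600),np.uint8)
        for x,y in q: cv2.circle(im2,(int(300-y*4),int(300-x*4)),1,255,-1)
        for k in range(-60,61,20): cv2.line(im2,(300-4*k,0),(300-4*k,600),60,1);cv2.line(im2,(0,300-4*k),(600,300-4*k),60,1)
        cv2.imwrite(f"pics/olw_{n}.png",im2)
    np.savez("ol.npz",**P)
E
python3 outl.py; python3 -c "
import cv2,numpy as np
a=cv2.imread('pics/olw_top.png');b=cv2.imread('pics/olw_side.png')
cv2.imwrite('pics/olw.png',cv2.resize(np.hstack([a,b]),(800,400),interpolation=cv2.INTER_AREA))"
```

```text
(no output)
```

View pics/olw.png

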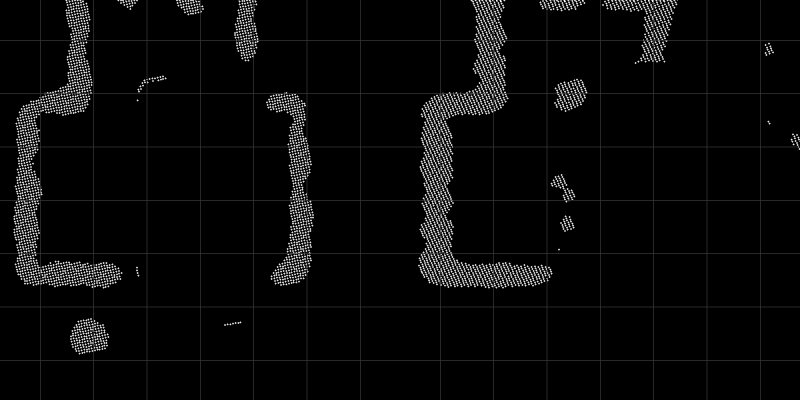

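```bash
cat > olfit.py <<'E'
from m import *
P=np.load("ol.npz"); a=-11.0;c0=np.array([.5165,-.0365])
for n in("top","side"):
    th=np.radians(a);R=np.array([[np.cos(th),np.sin(th)],[-np.sin(th),np.cos(th)]])
    q=(P[n]-c0)@R.T*1000; w=np.clip(P[n+"w"],0,60)
    for nm,ax,lo,hi,e0,e1 in(("L",1,60,71,-22,32),("R",1,-44,-30,-22,32),("B",0,-33,-22,30,60),("tabL",1,39,52,42,62),("tabR",1,-24,-12,55,75),("step",0,32,42,50,60)):
        s=(q[:,ax]>lo)&(q[:,ax]<hi)&(q[:,1-ax]>e0)&(q[:,1-ax]<e1)
        if s.sum()<40: continue
        # slope with weighted LS
        k=np.polyfit(q[s,1-ax],q[s,ax],1,w=w[s]); mid=(e0+e1)/2
        sg=1 if ax==0 else 1
        print(n,nm,"n",s.sum(),"mean",round(np.average(q[s,ax],weights=w[s]),2),"slope deg",round(np.degrees(np.arctan(k[0]))*(1 if ax==1 else -1),2), "at0",round(k[1],2))
# fretboard end & body outline
E
python3 olfit.py
python3 - <<'E'
from m import *
T=cv2.imread("pics/top0.png");S=cv2.imread("pics/side0.png")
crop("t",T,295,150,335,205,10,"t_neck");crop("s",S,230,170,330,220,8,"s_neck")
E
```

```text
top L n 444 mean 64.93 slope deg -0.55 at0 64.97
top R n 405 mean -37.35 slope deg 0.38 at0 -37.31
top B n 266 mean -27.93 slope deg -1.06 at0 -28.79
top tabL n 157 mean 45.58 slope deg 2.07 at0 43.77
top tabR n 151 mean -17.27 slope deg -0.17 at0 -17.01
top step n 86 mean 36.76 slope deg 6.18 at0 42.6
side L n 365 mean 62.85 slope deg 0.19 at0 62.49
side B n 291 mean -27.88 slope deg -3.8 at0 -30.88
side tabL n 148 mean 42.33 slope deg 1.0 at0 41.1
side tabR n 155 mean -19.79 slope deg 5.84 at0 -26.85
side step n 84 mean 36.02 slope deg 2.29 at0 38.18
```

View pics/t_neck.png

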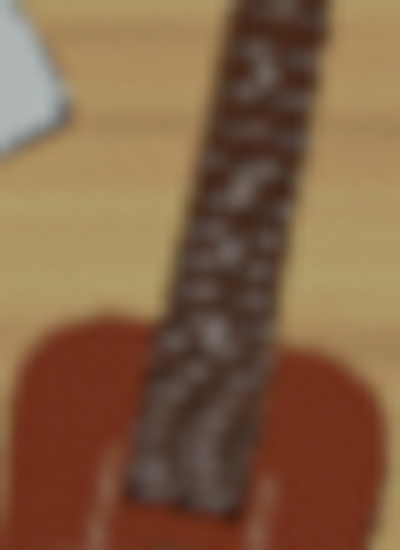

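View pics/s_neck.png

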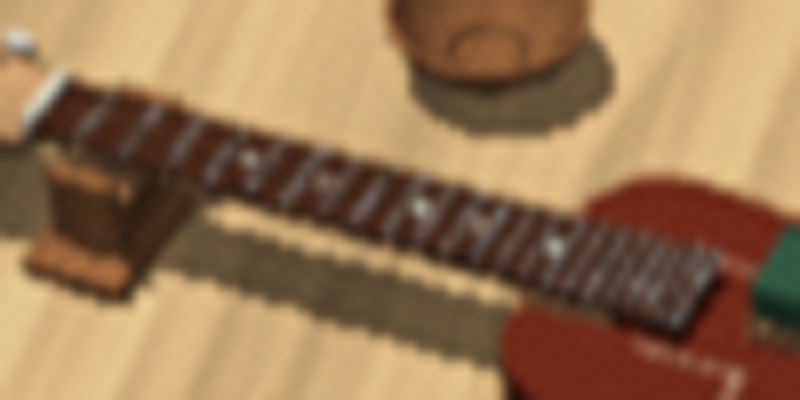

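Run:
```python
from m import *
T=cv2.imread("pics/top0.png")
hi=cv2.resize(T,None,fx=4,fy=4,interpolation=cv2.INTER_CUBIC);H=hsv(hi)
m=np.zeros(H.shape[:2],bool); s=slice(148*4,188*4),slice(300*4,335*4)
m[s]=(H[s][...,2]<125)|(H[s][...,1]<60)
m=comp(m,(4*319,4*165)); 
ys,xs=np.nonzero(m)
mid=[];
for y in range(149*4,180*4):
    c=xs[ys==y]; c=c[(c>304*4)&(c<330*4)]
    if len(c)>10: mid.append(((c.min()+c.max()+1)/8-.5,(y+.5)/4-.5))
w=toworld("top",mid,.0615); k=np.polyfit(w[:,0],w[:,1],1)
print(np.degrees(np.arctan(k[0])), np.std(w[:,1]-np.polyval(k,w[:,0])),"y at mark x",np.polyval(k,.5395),np.polyval(k,.587))
```

```text
-11.010952908776892 0.00034893983286595577 y at mark x -0.02637669358943287 -0.03561918201657216
```

```bash
cat > go.py <<'E'
import numpy as np,sys
from cell import r
from scipy.spatial.transform import Rotation as Ro
def st():
    s=r.sense(); q=s["ee_rot"]; return s,np.array(s["ee_pos"]),Ro.from_quat([q[1],q[2],q[3],q[0]])
def plan(pos,jawyaw):
    # jaw axis (tool z) along world yaw (mod 180); tool x down
    s,p,R=st(); best=None
    for k in(0,180):
        a=np.radians(jawyaw+k); z=np.array([np.cos(a),np.sin(a),0]); x=np.array([0,0,-1.]); y=np.cross(z,x)
        T=Ro.from_matrix(np.c_[x,y,z]); d=(R.inv()*T).as_rotvec(degrees=True)
        if best is None or abs(d[0])<abs(best[1][0]): best=(k,d,T)
    sh=R.inv().apply(np.array(pos)-p)
    print("shift mm",np.round(sh*1000,1),"rot",np.round(best[1],2),"k",best[0],"t",s["clock"],"q6",round(s["q"][5],2))
    return sh,best
if __name__=="__main__":
    a=[float(v) for v in sys.argv[1:]]
    s,p,R=st(); M=R.as_matrix(); print("pos",np.round(p,4),"jawyaw",round(np.degrees(np.arctan2(M[1,2],M[0,2])),2),"tooly",np.round(M[:,1],3),"x",np.round(M[:,0],4),"F",np.round(s["contact_force"],2),"open mm",round(s["opening"]*92,1))
    if len(a)>=4: plan(a[:3],a[3])
E
python3 go.py .5165 -.0375 .20 79; python3 go.py .5165 -.0375 .057 79
```

```text
pos [0.1363 0.558  0.1865] jawyaw 76.26 tooly [-0.971  0.238  0.   ] x [-7.0e-04 -1.5e-03 -1.0e+00] F [-0.07 -0.06 -0.61] open mm 92.0
shift mm [ -12.9 -510.7 -488.2] rot [-2.74 -0.09 -0.02] k 0 t 0.1 q6 -0.21
pos [0.1363 0.558  0.1865] jawyaw 76.26 tooly [-0.971  0.238  0.   ] x [-7.0e-04 -1.5e-03 -1.0e+00] F [-0.07 -0.06 -0.61] open mm 92.0
shift mm [ 130.1 -510.8 -488. ] rot [-2.74 -0.09 -0.02] k 0 t 0.1 q6 -0.21
```

```bash
python3 -m jog '[[[-0.013,-0.511,-0.488,-2.7,0,0,0.0919],[-0.013,-0.511,-0.488,-2.7,0,0,0.0919],[-0.013,-0.511,-0.488,-2.7,0,0,0.0919],[-0.013,-0.511,-0.488,-2.7,0,0,0.0919],[-0.013,-0.511,-0.488,-2.7,0,0,0.0919],[-0.013,-0.511,-0.488,-2.7,0,0,0.0919],[-0.013,-0.511,-0.488,-2.7,0,0,0.0919],[-0.013,-0.511,-0.488,-2.7,0,0,0.0919],[-0.013,-0.511,-0.488,-2.7,0,0,0.0919],[-0.013,-0.511,-0.488,-2.7,0,0,0.0919],[-0.013,-0.511,-0.488,-2.7,0,0,0.0919],[-0.013,-0.511,-0.488,-2.7,0,0,0.0919]]]' 20; python3 go.py .5165 -.0375 .20 79
```

```text
clock: 1.3
ee_pos: [0.4601, 0.051, 0.1982]
ee_rot: [0.546, -0.449, 0.546, 0.45]
contact_force: [0.7, 0.3, 0.1]
opening: 0.998
pos [0.4601 0.051  0.1982] jawyaw 78.93 tooly [-0.981  0.192  0.   ] x [-1.e-04  2.e-04 -1.e+00] F [0.66 0.27 0.09] open mm 91.8
shift mm [ -1.9 -72.3 -76.1] rot [-0.07  0.01 -0.01] k 0 t 1.3 q6 -1.53
```

```bash
python3 -m jog '[[[0,-0.072,-0.076,0,0,0,0.075],[0,-0.072,-0.076,0,0,0,0.075],[0,-0.072,-0.076,0,0,0,0.075],[0,-0.072,-0.076,0,0,0,0.075],[0,-0.072,-0.076,0,0,0,0.075],[0,-0.072,-0.076,0,0,0,0.075]]]'; python3 go.py .5165 -.0375 .057 79
```

```text
clock: 1.9
ee_pos: [0.5151, -0.0339, 0.1983]
ee_rot: [0.545, -0.45, 0.545, 0.45]
contact_force: [0.7, -1.4, -0.7]
opening: 0.816
pos [ 0.5151 -0.0339  0.1983] jawyaw 79.07 tooly [-0.982  0.19   0.   ] x [-3.e-04  3.e-04 -1.e+00] F [ 0.66 -1.43 -0.7 ] open mm 75.0
shift mm [141.3  -2.1  -3.3] rot [ 0.07  0.02 -0.02] k 0 t 1.9 q6 -1.68
```

```bash
python3 -m jog '[[[0.04,-0.002,-0.003,0,0,0,0.075],[0.08,-0.002,-0.003,0,0,0,0.075],[0.11,-0.002,-0.003,0,0,0,0.075],[0.13,-0.002,-0.003,0,0,0,0.075],[0.141,-0.002,-0.003,0,0,0,0.075],[0.141,-0.002,-0.003,0,0,0,0.075],[0.141,-0.002,-0.003,0,0,0,0.075]]]'; python3 go.py .5165 -.0375 .057 79
python3 - <<'E'
from h import *
im=r.read_camera("side");crop("s",im,230,100,430,250,4,"s1")
E
```

```text
clock: 2.6
ee_pos: [0.5178, -0.0384, 0.0585]
ee_rot: [0.546, -0.45, 0.545, 0.449]
contact_force: [-0.2, -0.4, 0.1]
opening: 0.819
pos [ 0.5178 -0.0384  0.0585] jawyaw 79.01 tooly [-0.982  0.191 -0.002] x [ 1.6e-03 -5.0e-04 -1.0e+00] F [-0.16 -0.37  0.05] open mm 75.4
shift mm [1.5 1.5 0.7] rot [ 0.01 -0.01  0.1 ] k 0 t 2.6 q6 -1.69
```

View pics/s1.png

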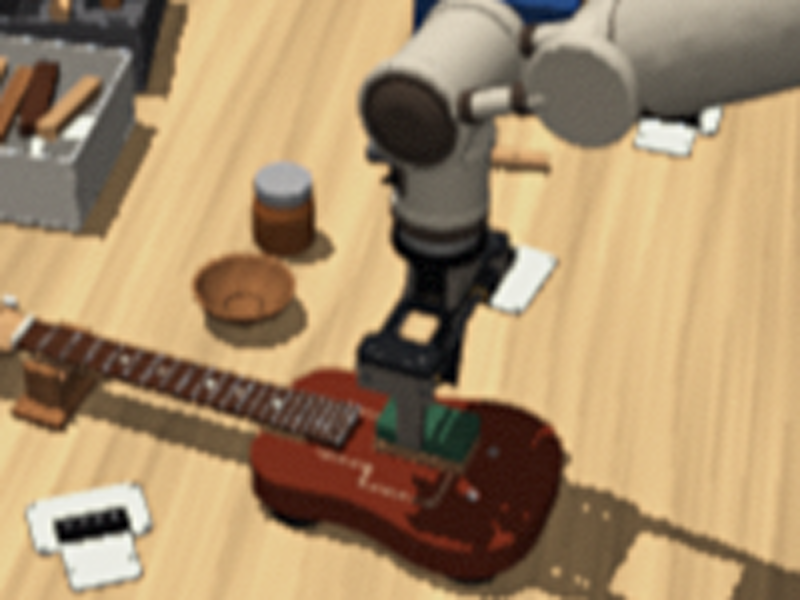

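The side view shows the fingers straddling the block (crop about (410,420)), clear of the fretboard. I'll close and lift.

```bash
python3 -m jog '[[[0,0,0,0,0,0,0.03],[0,0,0,0,0,0,0.03],[0,0,0,0,0,0,0.03],[0,0,0,0,0,0,0.03],[0,0,0,0,0,0,0.03],[0,0,0,0,0,0,0.03],[0,0,0,0,0,0,0.03],[-0.02,0,0,0,0,0,0.03],[-0.05,0,0,0,0,0,0.03],[-0.08,0,0,0,0,0,0.03],[-0.08,0,0,0,0,0,0.03]]]' 20; python3 go.py .480 .324 .14 79;python3 go.py .480 .324 .017 79
```

```text
clock: 3.75
ee_pos: [0.5203, -0.0396, 0.1421]
ee_rot: [0.547, -0.452, 0.544, 0.447]
contact_force: [0.2, -0.7, -0.3]
opening: 0.322
pos [ 0.5203 -0.0396  0.1421] jawyaw 78.97 tooly [-0.981  0.191 -0.009] x [ 0.0083 -0.0026 -1.    ] F [ 0.24 -0.67 -0.34] open mm 29.6
shift mm [  0.8 109.2 349.2] rot [-0.03 -0.06  0.5 ] k 0 t 3.75 q6 -1.69
pos [ 0.5203 -0.0396  0.1421] jawyaw 78.97 tooly [-0.981  0.191 -0.009] x [ 0.0083 -0.0026 -1.    ] F [ 0.24 -0.67 -0.34] open mm 29.6
shift mm [123.8 110.2 349.3] rot [-0.03 -0.06  0.5 ] k 0 t 3.75 q6 -1.69
```

Run:
```python
from h import *
im=r.read_camera("side");crop("s",im,230,100,430,250,4,"s2")
im=r.read_camera("top");cv2.imwrite("pics/t2.png",im)
```

```text
(no output)
```

View pics/s2.png

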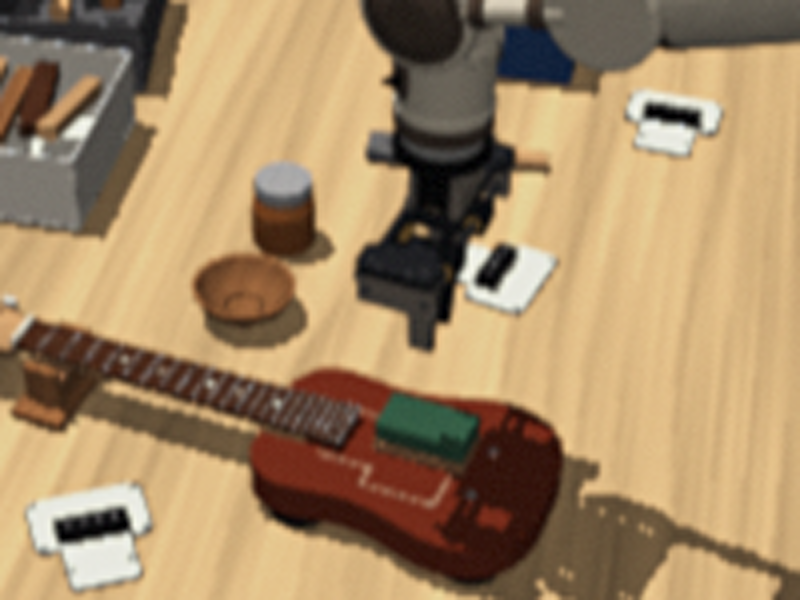

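View pics/t2.png

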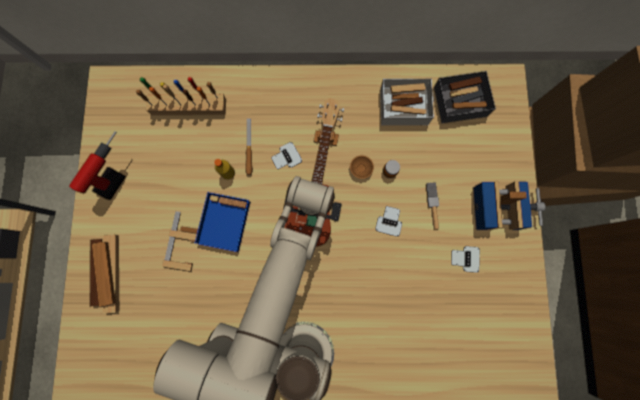

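The block is still in place: the fingers close at about 40 mm/s, and I lifted just before contact. I'll open to 60 mm and redo it.

```bash
python3 go.py .5165 -.0375 .057 79; python3 -m jog '[[[0,0,0,0,0,0,0.062],[0,0,0,0,0,0,0.062],[0,0,0,0,0,0,0.062],[0,0,0,0,0,0,0.062],[0,0,0,0,0,0,0.062],[0,0,0,0,0,0,0.062],[0,0,0,0,0,0,0.062],[0.03,0,0,0,0,0,0.062]]]' 20; python3 go.py .5165 -.0375 .057 79
```

```text
pos [ 0.5174 -0.0388  0.1376] jawyaw 78.96 tooly [-0.981  0.191 -0.001] x [ 1.1e-03 -4.0e-04 -1.0e+00] F [-0.18  0.01 -0.62] open mm 30.1
shift mm [80.6  1.3  1.1] rot [-0.04 -0.01  0.07] k 0 t 3.85 q6 -1.69
clock: 4.65
ee_pos: [0.5208, -0.0398, 0.1112]
ee_rot: [0.548, -0.452, 0.544, 0.447]
contact_force: [1.2, -0.3, -0.4]
opening: 0.678
pos [ 0.5208 -0.0398  0.1112] jawyaw 78.97 tooly [-0.981  0.191 -0.009] x [ 0.0089 -0.0029 -1.    ] F [ 1.21 -0.29 -0.42] open mm 62.4
shift mm [54.1  5.2  1.5] rot [-0.03 -0.06  0.53] k 0 t 4.65 q6 -1.69
```

```bash
python3 -m jog '[[[0.03,0.001,0.001,0,0,0,0.062],[0.05,0.001,0.001,0,0,0,0.062],[0.051,0.001,0.001,0,0,0,0.062],[0.051,0.001,0.001,0,0,0,0.03],[0.051,0.001,0.001,0,0,0,0.03],[0.051,0.001,0.001,0,0,0,0.03],[0.051,0.001,0.001,0,0,0,0.03],[0.051,0.001,0.001,0,0,0,0.03],[0.051,0.001,0.001,0,0,0,0.03],[0.051,0.001,0.001,0,0,0,0.03],[0.051,0.001,0.001,0,0,0,0.03],[0.051,0.001,0.001,0,0,0,0.03]]]' 20; python3 go.py .5165 -.0375 .057 79
```

```text
clock: 5.85
ee_pos: [0.5163, -0.0375, 0.0563]
ee_rot: [0.546, -0.45, 0.546, 0.45]
contact_force: [0.4, -0.8, 0.2]
opening: 0.329
pos [ 0.5163 -0.0375  0.0563] jawyaw 78.96 tooly [-0.981  0.191  0.   ] x [-1.e-04  0.e+00 -1.e+00] F [ 0.42 -0.78  0.23] open mm 30.2
shift mm [-0.7 -0.2  0. ] rot [-0.04  0.   -0.  ] k 0 t 5.85 q6 -1.68
```

Run:
```python
from h import *
im=r.read_camera("side");crop("s",im,290,140,390,240,6,"s3")
im=r.read_camera("top");crop("t",im,270,160,370,260,6,"t3")
p=np.array([.5163,-.0375,.0563]);print(proj("side",p),proj("top",p),proj("side",[.5165,-.0375,.082]))
```

```text
[336.72368694 210.12211687] [313.2871994  217.04534391] [336.96501614 204.46656605]
```

View pics/s3.png

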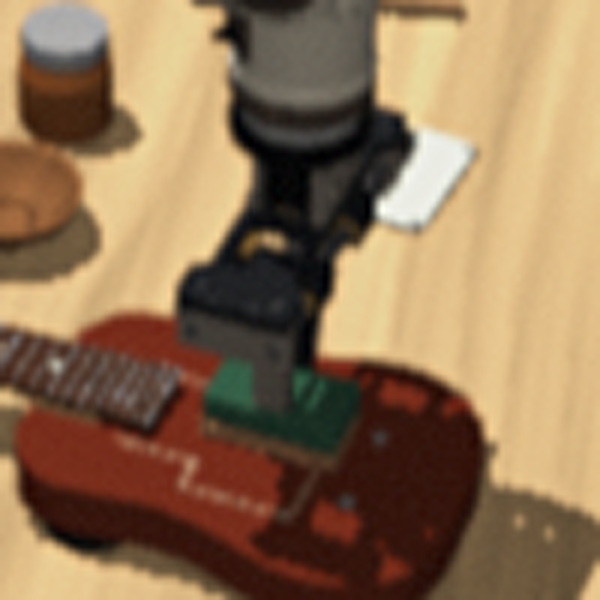

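View pics/t3.png

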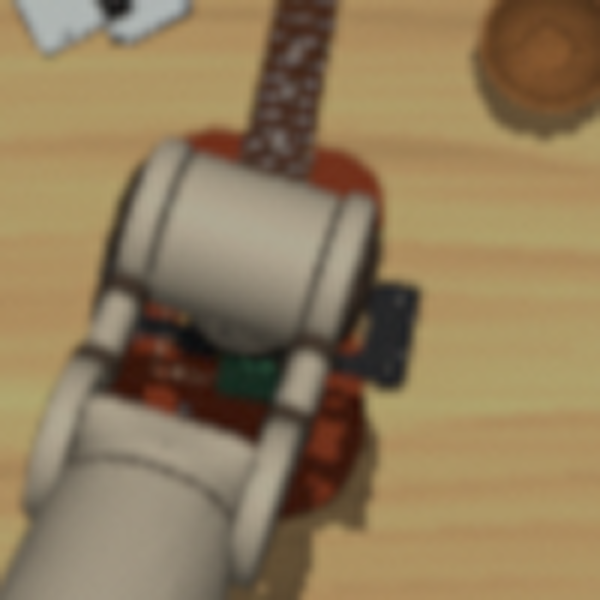

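Run:
```python
from h import *
d=np.array([np.cos(np.radians(79)),np.sin(np.radians(79)),0])
for off in(.015,.024,.033):
  for z in(.056,.066,.076,.086): print(off,z,np.round(proj("side",np.array([.5163,-.0375,0])+d*off+[0,0,z]),1))
for off in(.0375,.055):
  for z in(.058,.086): print("75:",off,z,np.round(proj("side",np.array([.5178,-.0384,0])+d*off+[0,0,z]),1))
```

```text
0.015 0.056 [335.1 213. ]
0.015 0.066 [335.2 210.8]
0.015 0.076 [335.3 208.6]
0.015 0.086 [335.4 206.4]
0.024 0.056 [334.1 214.7]
0.024 0.066 [334.2 212.5]
0.024 0.076 [334.4 210.3]
0.024 0.086 [334.5 208.1]
0.033 0.056 [333.2 216.5]
0.033 0.066 [333.3 214.3]
0.033 0.076 [333.4 212.1]
0.033 0.086 [333.5 209.8]
75: 0.0375 0.058 [332.3 216.6]
75: 0.0375 0.086 [332.6 210.5]
75: 0.055 0.058 [330.3 220. ]
75: 0.055 0.086 [330.6 213.8]
```

Run:
```python
from h import *
S=cv2.imread("pics/side0.png");crop("s",S,425,320,515,400,8,"s0g")
d=np.array([np.cos(np.radians(79)),np.sin(np.radians(79)),0])
for off in(.0,.015,.033):
  for z in(.1376,.16): print(off,z,np.round(proj("side",np.array([.5174,-.0388,0])+d*off+[0,0,z]),1))
d=np.array([np.cos(np.radians(76.26)),np.sin(np.radians(76.26)),0])
for off in(-.064,-.046,.046,.064):
    print(off,np.round((proj("side",np.array([.1363,.558,.1865])+d*off)-[425,320])*8,1))
print(r.sense())
```

```text
0.0 0.1376 [337.4 191.5]
0.0 0.16 [337.7 186.3]
0.015 0.1376 [335.8 194.3]
0.015 0.16 [336.  189.1]
0.033 0.1376 [333.8 197.7]
0.033 0.16 [334.  192.5]
-0.064 [358.9 246.9]
-0.046 [345.  298.9]
0.046 [269.  583.7]
0.064 [253.  643.5]
{'clock': 5.95, 'q': array([-3.06266782e-01,  1.55615724e-01,  1.87551586e+00, -2.02479839e-06,
        1.11056172e+00, -1.68434642e+00]), 'dq': array([-0.00023169, -0.00198303,  0.00074598,  0.001176  ,  0.0011236 ,
       -0.00097227]), 'joint_efforts': array([ 2.13333471e-03, -3.46985722e+01, -2.84821165e+01, -2.10121216e-02,
        7.50134722e-02,  9.90375781e-09]), 'ee_pos': array([ 0.51628882, -0.03750775,  0.05630773]), 'ee_rot': array([ 0.54576511, -0.44954666,  0.54580491,  0.44960566]), 'contact_force': array([ 0.10810368, -0.705682  ,  0.11803821]), 'torque': array([ 0.01965147,  0.02071606, -0.0169152 ]), 'opening': 0.32598688477880766}
```

View pics/s0g.png

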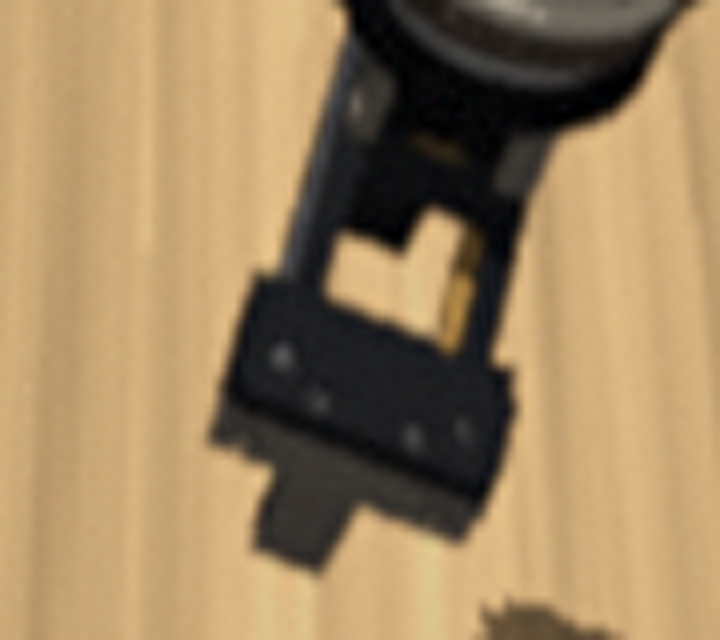

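The closed fingers pass above the block: no force, and the opening ran to 30 mm. The visible tips also project about 28 mm higher than the reported TCP. I'll check the height by touching the block's top gently.

```bash
python3 -m jog '[[[0.002,0,0,0,0,0,0.03],[0.002,0,0,0,0,0,0.03]]]'; python3 -m jog '[[[0.002,0,0,0,0,0,0.03],[0.002,0,0,0,0,0,0.03]]]'
python3 - <<'E'
from h import *
im=r.read_camera("side");crop("s",im,300,160,370,230,8.5,"s4")
E
```

```text
clock: 6.15
ee_pos: [0.5167, -0.0376, 0.0551]
ee_rot: [0.546, -0.45, 0.546, 0.449]
contact_force: [-1.6, -0.7, 5.9]
opening: 0.327
clock: 6.35
ee_pos: [0.5168, -0.0376, 0.055]
ee_rot: [0.546, -0.45, 0.546, 0.45]
contact_force: [-8.5, 2.4, 19.2]
opening: 0.326
```

View pics/s4.png

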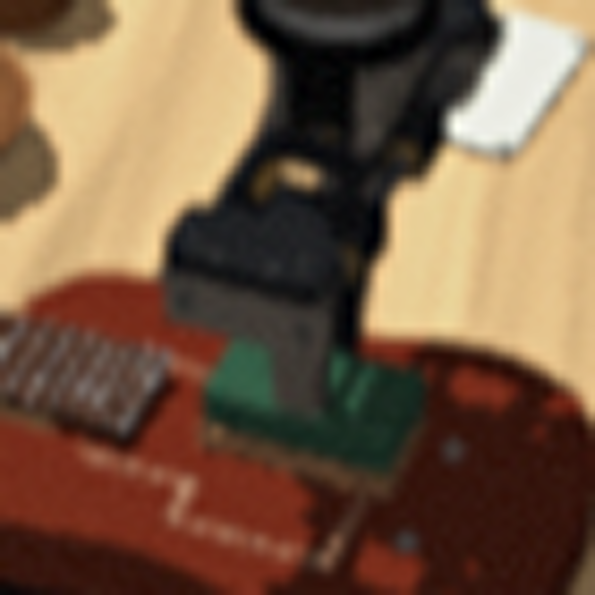

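```bash
python3 -c "
from cell import r
print(r.grip_depth,[a for a in dir(r) if a[0]!='_'])"; python3 -m jog '[[[-0.02,0,0,0,0,0,0.064],[-0.025,0,0,0,0,0,0.064],[-0.025,0,0,0,0,0,0.064],[-0.025,0,0,0,0,0,0.064],[-0.025,0,0,0,0,0,0.064],[-0.025,0,0,0,0,0,0.064],[-0.025,0,0,0,0,0,0.064],[-0.025,0,0,0,0,0,0.064],[-0.025,0,0,0,0,0,0.064]]]' 20;  python3 go.py .5165 -.0375 .030 79
```

```text
0.0187 ['MotionError', 'camera_info', 'grip_depth', 'hand_in', 'read_camera', 'sense']
clock: 7.3
ee_pos: [0.5163, -0.0375, 0.0772]
ee_rot: [0.546, -0.45, 0.546, 0.45]
contact_force: [0.0, -0.1, -0.1]
opening: 0.696
pos [ 0.5163 -0.0375  0.0772] jawyaw 78.96 tooly [-0.981  0.191  0.   ] x [-2.e-04  1.e-04 -1.e+00] F [ 0.02 -0.08 -0.14] open mm 64.0
shift mm [47.2 -0.2  0. ] rot [-0.04  0.   -0.01] k 0 t 7.3 q6 -1.68
```

```bash
python3 - <<'E'
from h import *
im=r.read_camera("side");crop("s",im,300,160,370,230,8.5,"s5")
E
```

```text
(no output)
```

View pics/s5.png

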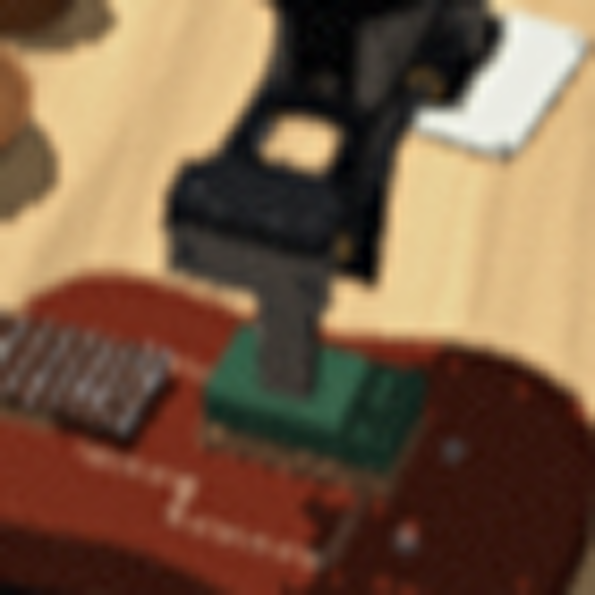

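```bash
python3 -m jog '[[[0.018,0,0,0,0,0,0.064],[0.025,0,0,0,0,0,0.064],[0.03,0,0,0,0,0,0.064],[0.03,0,0,0,0,0,0.064]]]'; python3 -m jog '[[[0.01,0,0,0,0,0,0.064],[0.016,0,0,0,0,0,0.064],[0.016,0,0,0,0,0,0.064]]]'; python3 -m jog '[[[0,0,0,0,0,0,0.035],[0,0,0,0,0,0,0.035],[0,0,0,0,0,0,0.035],[0,0,0,0,0,0,0.035],[0,0,0,0,0,0,0.035],[0,0,0,0,0,0,0.035],[0,0,0,0,0,0,0.035],[0,0,0,0,0,0,0.035]]]' 15
```

```text
clock: 7.75
ee_pos: [0.5158, -0.0373, 0.0467]
ee_rot: [0.546, -0.449, 0.546, 0.45]
contact_force: [0.2, 1.2, 0.6]
opening: 0.696
clock: 8.05
ee_pos: [0.5154, -0.0372, 0.0302]
ee_rot: [0.545, -0.449, 0.546, 0.45]
contact_force: [0.2, -0.4, 0.2]
opening: 0.694
clock: 8.85
ee_pos: [0.5166, -0.0375, 0.0317]
ee_rot: [0.546, -0.45, 0.546, 0.449]
contact_force: [-0.4, 0.2, 2.6]
opening: 0.488
```

```bash
python3 -m jog '[[[-0.02,0,0,0,0,0,0.035],[-0.05,0,0,0,0,0,0.035],[-0.08,0,0,0,0,0,0.035],[-0.1,0,0,0,0,0,0.035],[-0.1,0,0,0,0,0,0.035]]]' 20; python3 go.py .480 .323 .13 79
```

```text
clock: 9.35
ee_pos: [0.5183, -0.0382, 0.1341]
ee_rot: [0.547, -0.451, 0.545, 0.448]
contact_force: [0.4, -0.2, 0.1]
opening: 0.487
pos [ 0.5183 -0.0382  0.1341] jawyaw 78.96 tooly [-0.981  0.191 -0.006] x [ 0.0053 -0.0019 -1.    ] F [ 0.42 -0.18  0.08] open mm 44.8
shift mm [  3.2 106.8 347.2] rot [-0.04 -0.05  0.32] k 0 t 9.35 q6 -1.68
```

```bash
python3 - <<'E'
from h import *
im=r.read_camera("side");crop("s",im,230,100,430,250,4,"s6")
E
```

```text
(no output)
```

View pics/s6.png

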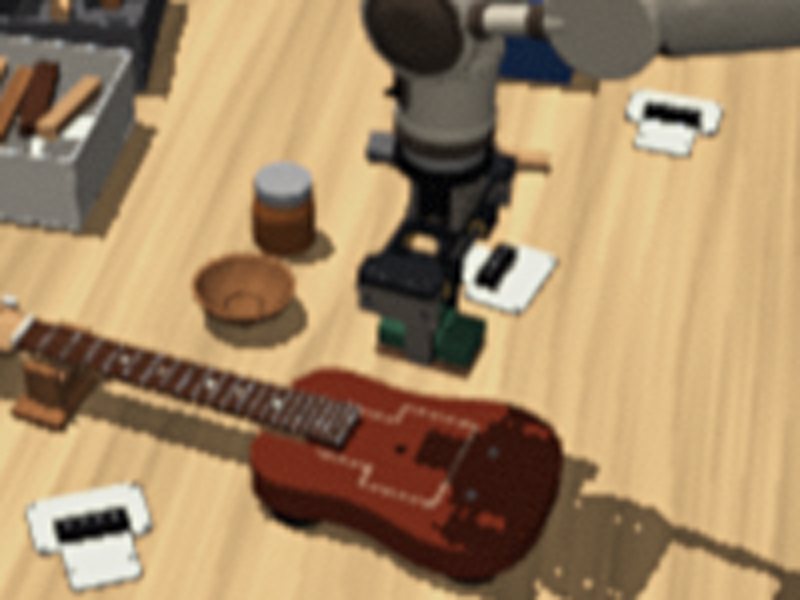

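```bash
python3 -m jog '[[[0,0.015,0.049,0,0,0,0.035],[0,0.03,0.098,0,0,0,0.035],[0,0.044,0.147,0,0,0,0.035],[0,0.059,0.196,0,0,0,0.035],[0,0.074,0.245,0,0,0,0.035],[0,0.09,0.294,0,0,0,0.035],[0,0.1045,0.347,0,0,0,0.035],[0,0.1045,0.347,0,0,0,0.035],[0,0.1045,0.347,0,0,0,0.035],[0,0.1045,0.347,0,0,0,0.035],[0,0.1045,0.347,0,0,0,0.035]]]'; python3 go.py .480 .323 -.010 79;  python3 - <<'E'
from h import *
im=r.read_camera("side");crop("s",im,250,200,450,350,4,"s7")
im=r.read_camera("top");crop("s",im,160,160,280,280,5,"t7")
crop("s",im,280,150,350,250,6,"t7u");cv2.imwrite("pics/top7.png",im)
E
```

```text
clock: 10.5
ee_pos: [0.4803, 0.3213, 0.1306]
ee_rot: [0.546, -0.449, 0.547, 0.449]
contact_force: [-0.0, -0.1, -1.1]
opening: 0.486
pos [0.4803 0.3213 0.1306] jawyaw 78.85 tooly [-0.981  0.193  0.001] x [-0.0011 -0.001  -1.    ] F [-0.04 -0.08 -1.11] open mm 44.7
shift mm [140.6   0.5   1.8] rot [-0.15 -0.07 -0.05] k 0 t 10.5 q6 -1.0
```

View pics/s7.png

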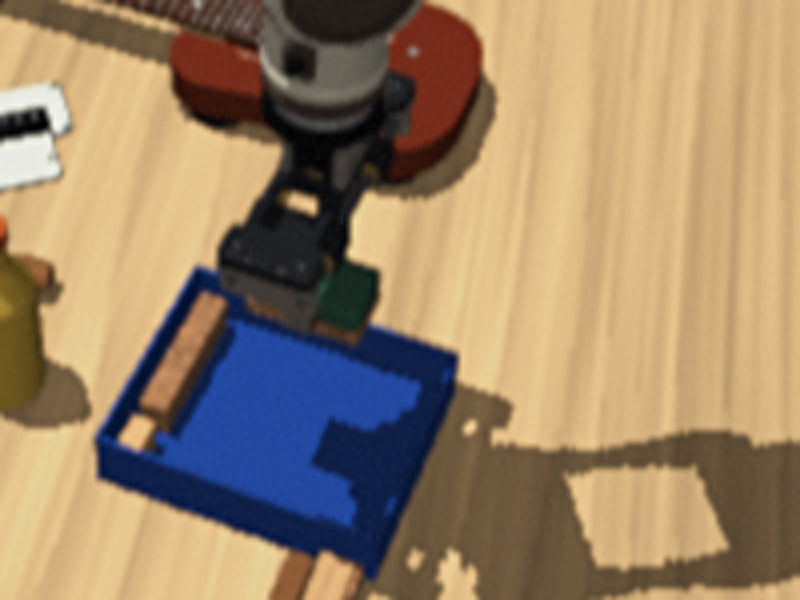

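View pics/t7.png

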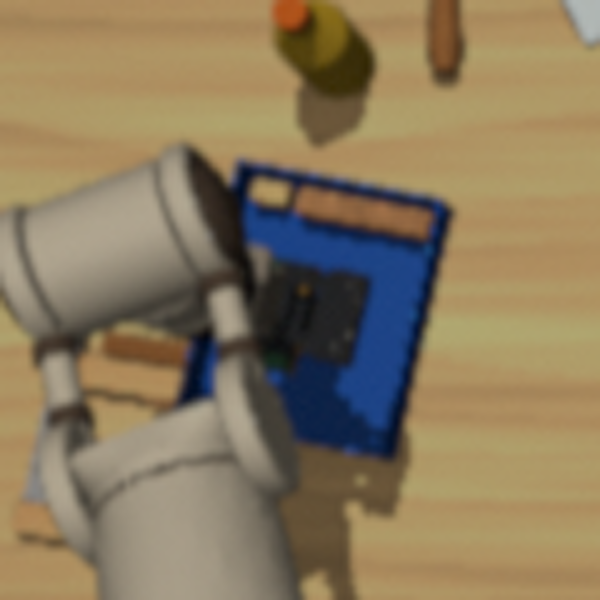

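View pics/t7u.png

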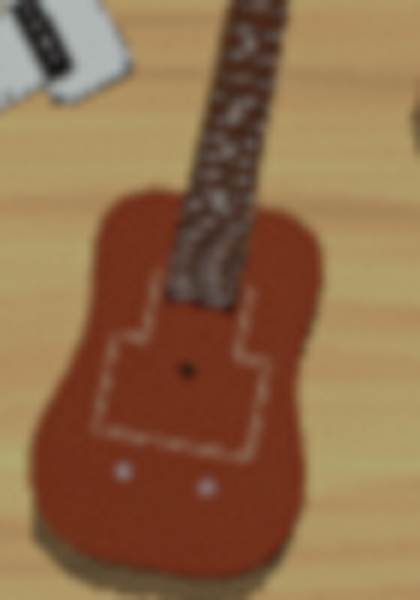

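```bash
python3 -m jog '[[[0.04,0,0.002,0,0,0,0.035],[0.08,0,0.002,0,0,0,0.035],[0.11,0,0.002,0,0,0,0.035],[0.125,0,0.002,0,0,0,0.035],[0.135,0,0.002,0,0,0,0.035],[0.135,0,0.002,0,0,0,0.035]]]'; python3 -m jog '[[[0.003,0,0,0,0,0,0.035],[0.005,0,0,0,0,0,0.035],[0.005,0,0,0,0,0,0.035]]]'
```

```text
clock: 11.2
ee_pos: [0.4805, 0.3246, -0.004]
ee_rot: [0.546, -0.449, 0.546, 0.45]
contact_force: [-0.5, -0.1, -0.6]
opening: 0.489
clock: 11.5
ee_pos: [0.4812, 0.3253, -0.0079]
ee_rot: [0.546, -0.45, 0.545, 0.449]
contact_force: [-0.1, -0.4, -0.9]
opening: 0.491
```

```bash
python3 -m jog '[[[0.003,0,0,0,0,0,0.035],[0.006,0,0,0,0,0,0.035],[0.006,0,0,0,0,0,0.06],[0.006,0,0,0,0,0,0.06],[0.006,0,0,0,0,0,0.06],[0.006,0,0,0,0,0,0.06],[0.006,0,0,0,0,0,0.06],[-0.02,0,0,0,0,0,0.06],[-0.06,0,0,0,0,0,0.06],[-0.1,0,0,0,0,0,0.06],[-0.14,0,0,0,0,0,0.05]]]'
python3 - <<'E'
from m import *
print(proj("top",[.5395,-.0279,.05]),proj("side",[.5395,-.0279,.05]))
E
python3 go.py .45 -.26 .13 -14
```

```text
clock: 12.6
ee_pos: [0.4803, 0.3249, 0.1328]
ee_rot: [0.546, -0.45, 0.546, 0.45]
contact_force: [1.1, 0.7, -0.1]
opening: 0.588
[310.9054493 211.4195199] [329.34875929 212.39100035]
pos [0.4803 0.3249 0.1328] jawyaw 78.96 tooly [-0.981  0.192  0.   ] x [-2.e-04 -1.e-04 -1.e+00] F [ 1.11  0.74 -0.12] open mm 54.1
shift mm [   2.9  -82.3 -579.9] rot [-8.704e+01  0.000e+00 -1.000e-02] k 180 t 12.6 q6 -0.99
```

```bash
python3 -m jog '[[[0,-0.011,-0.047,8,0,0,0.05],[0,-0.022,-0.095,16,0,0,0.05],[0,-0.033,-0.142,24,0,0,0.05],[0,-0.044,-0.19,32,0,0,0.05],[0,-0.055,-0.237,40,0,0,0.05],[0,-0.066,-0.285,48,0,0,0.045],[0,-0.077,-0.332,56,0,0,0.045],[0,-0.088,-0.38,64,0,0,0.045],[0,-0.099,-0.427,72,0,0,0.045],[0,-0.11,-0.475,80,0,0,0.045],[0,-0.121,-0.522,88,0,0,0.045],[0,-0.132,-0.57,93.3,0,0,0.045]]]'; python3 go.py .5033 -.3445 .13 -14.3
```

```text
clock: 13.8
ee_pos: [0.5007, -0.2617, 0.1315]
ee_rot: [0.701, 0.09, 0.701, -0.09]
contact_force: [0.6, 0.3, 0.1]
opening: 0.489
pos [ 0.5007 -0.2617  0.1315] jawyaw -14.63 tooly [0.253 0.968 0.   ] x [ 4.e-04 -1.e-04 -1.e+00] F [0.64 0.27 0.13] open mm 45.0
shift mm [  1.5 -79.5  23.4] rot [-0.33  0.02 -0.  ] k 0 t 13.8 q6 -0.44
```

```bash
python3 -m jog '[[[0,-0.04,0.012,0,0,0,0.045],[0,-0.0815,0.0238,0,0,0,0.045],[0.04,-0.0815,0.0238,0,0,0,0.045],[0.08,-0.0815,0.0238,0,0,0,0.045],[0.08,-0.0815,0.0238,0,0,0,0.045],[0.08,-0.0815,0.0238,0,0,0,0.045]]]'; python3 go.py .5033 -.3445 .13 -14.3
python3 - <<'E'
from m import *
im=r.read_camera("side");crop("s",im,310,120,400,195,8,"s8");cv2.imwrite("pics/side8.png",im)
im=r.read_camera("top");cv2.imwrite("pics/top8.png",im);crop("s",im,170,140,350,250,4.4,"t8")
crop("s",im,365,190,415,245,10,"t8g")
E
```

```text
clock: 14.4
ee_pos: [0.5036, -0.3441, 0.0514]
ee_rot: [0.701, 0.088, 0.702, -0.088]
contact_force: [0.2, -0.1, 0.1]
opening: 0.49
pos [ 0.5036 -0.3441  0.0514] jawyaw -14.33 tooly [0.247 0.969 0.001] x [-0.001  0.001 -1.   ] F [ 0.24 -0.14  0.12] open mm 45.1
shift mm [-78.6  -0.4  -0.3] rot [-0.03 -0.07 -0.04] k 0 t 14.4 q6 -0.55
```

View pics/s8.png

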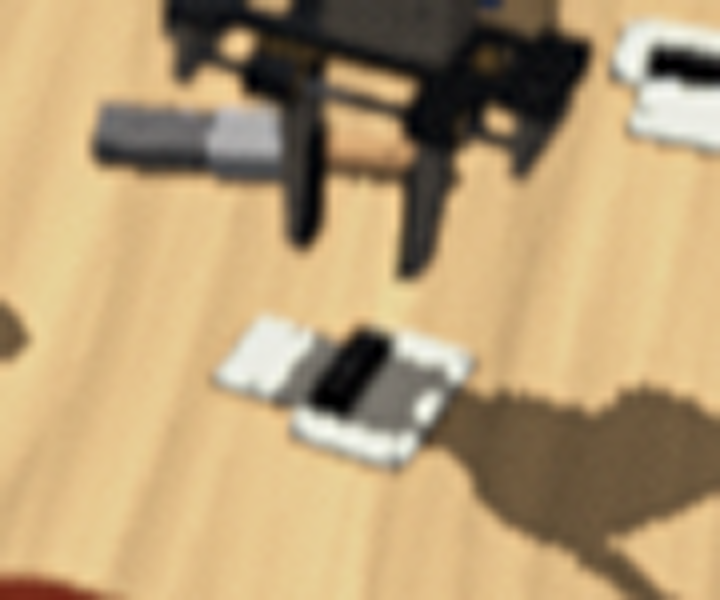

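View pics/t8.png

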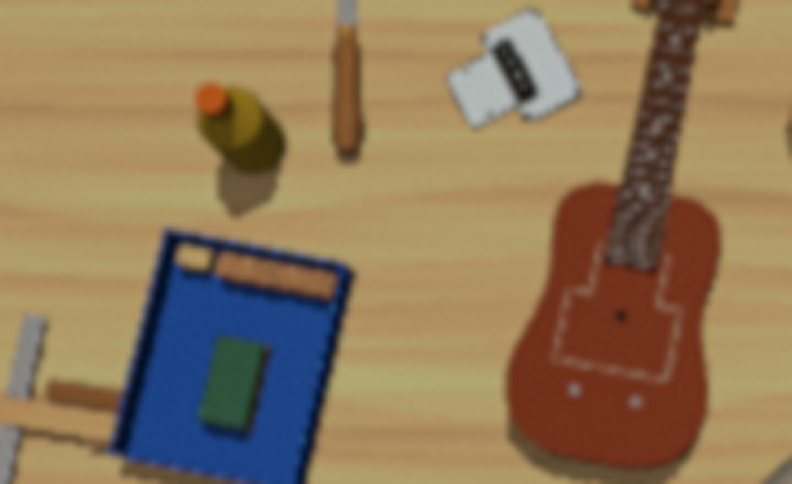

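View pics/t8g.png

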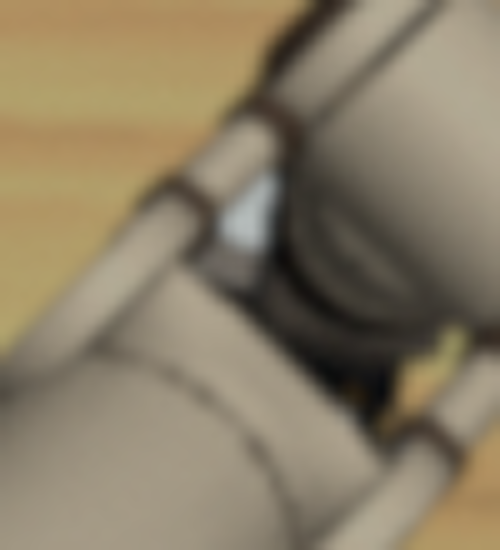

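Run:
```python
from m import *
for z in(.0514,.078): print(z,proj("side",[.5035,-.3443,z]))
# finger centres: +-(22.5..~9) along jaw
d=np.array([np.cos(np.radians(-14.3)),np.sin(np.radians(-14.3)),0])
for o in(-.0405,-.0225,.0225,.0405): print(o,proj("side",np.array([.5035,-.3443,.078])+d*o))
# hole centroids: top
T=cv2.imread("pics/top8.png");S=cv2.imread("pics/side8.png")
for n,im,p in(("top",T,(311,212)),("side",S,(329,212))):
    g=im[...,2].astype(float); x0,y0=p[0]-5,p[1]-5; c=g[y0:y0+11,x0:x0+11]; w=np.clip(np.median(c)-12-c,0,None)
    yy,xx=np.mgrid[y0:y0+11,x0:x0+11]; s=w.sum(); 
    if s>0: u,v=(w*xx).sum()/s,(w*yy).sum()/s; print(n,u,v,plane(n,u,v,.05),w.max())
crop("s",S,280,180,380,255,8,"s8u")
```

```text
0.0514 [353.83353695 157.82472941]
0.078 [354.27089055 152.1919343 ]
-0.0405 [364.22144351 155.10760175]
-0.0225 [359.7822091  153.80683672]
0.0225 [348.80104649 150.58918455]
0.0405 [344.4547192  149.31564276]
top 310.7070063694268 211.3375796178344 [ 0.53982705 -0.02711699  0.05      ] 37.0
side 329.70384615384614 211.87307692307692 [ 0.53879836 -0.03064302  0.05      ] 61.0
```

View pics/s8u.png

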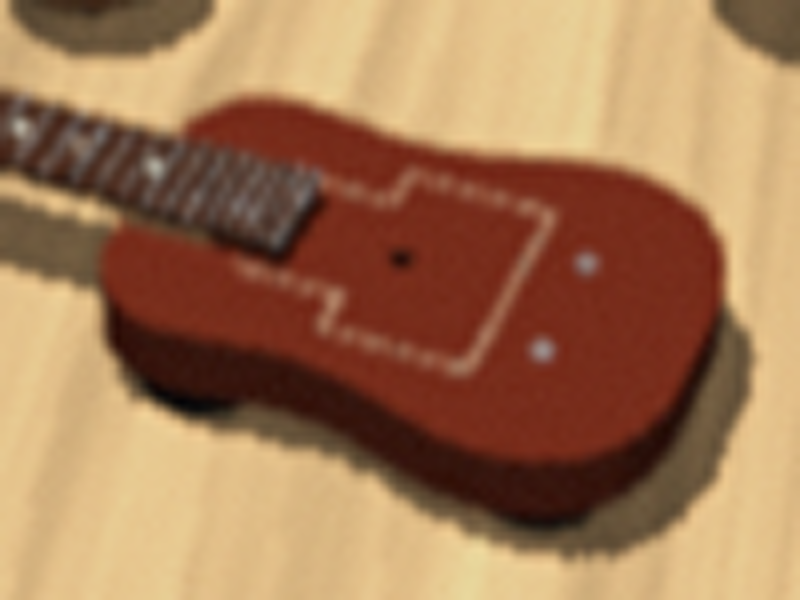

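```bash
python3 -m jog '[[[0.03,0,0,0,0,0,0.045],[0.05,0,0,0,0,0,0.045],[0.06,0,0,0,0,0,0.045],[0.065,0,0,0,0,0,0.045],[0.068,0,0,0,0,0,0.045],[0.07,0,0,0,0,0,0.045],[0.07,0,0,0,0,0,0.045]]]'; python3 go.py;python3 - <<'E'
from m import *
im=r.read_camera("side");crop("s",im,310,120,400,195,8,"s9")
E
```

```text
clock: 15.2
ee_pos: [0.5043, -0.345, -0.0179]
ee_rot: [0.702, 0.088, 0.701, -0.089]
contact_force: [-0.6, 0.3, 0.3]
opening: 0.49
pos [ 0.5043 -0.345  -0.0179] jawyaw -14.34 tooly [ 0.248  0.969 -0.001] x [ 9.e-04 -9.e-04 -1.e+00] F [-0.57  0.29  0.26] open mm 45.0
```

View pics/s9.png

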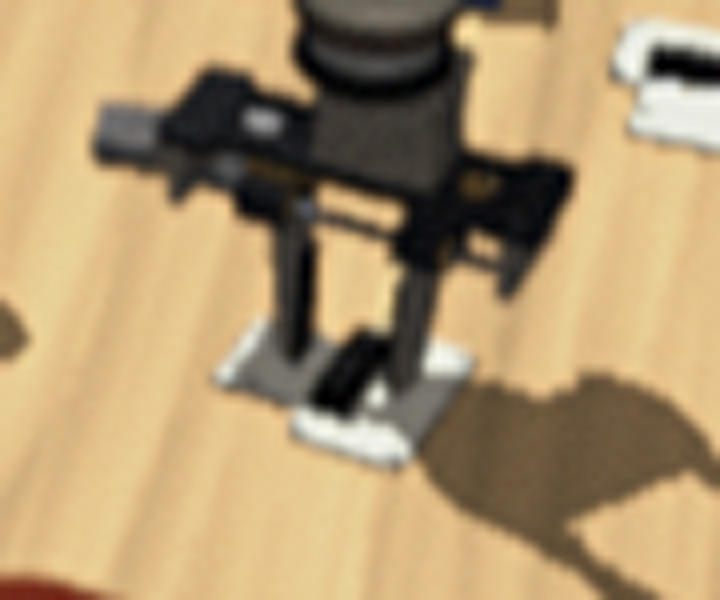

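```bash
python3 -m jog '[[[0.002,0,0,0,0,0,0.045],[0.002,0,0,0,0,0,0.03],[0.002,0,0,0,0,0,0.015],[0.002,0,0,0,0,0,0.015],[0.002,0,0,0,0,0,0.015],[0.002,0,0,0,0,0,0.015],[0.002,0,0,0,0,0,0.015],[0.002,0,0,0,0,0,0.015],[0.002,0,0,0,0,0,0.015],[0.002,0,0,0,0,0,0.015]]]' 25; python3 go.py
```

```text
clock: 16.25
ee_pos: [0.5038, -0.3445, -0.0206]
ee_rot: [0.702, 0.088, 0.702, -0.088]
contact_force: [-2.6, -0.7, 1.8]
opening: 0.24
pos [ 0.5038 -0.3445 -0.0206] jawyaw -14.34 tooly [0.248 0.969 0.   ] x [-2.e-04  1.e-04 -1.e+00] F [-2.65 -0.65  1.77] open mm 22.1
```

```bash
python3 -m jog '[[[-0.01,0,0,0,0,0,0.015],[-0.03,0,0,0,0,0,0.015],[-0.07,0,0,0,0,0,0.015],[-0.11,0.01,-0.002,0,0,0,0.015],[-0.12,0.05,-0.012,0,0,0,0.015],[-0.12,0.098,-0.024,-1,0,0,0.015],[-0.12,0.146,-0.036,-2,0,0,0.015],[-0.12,0.19,-0.046,-3,0,0,0.015],[-0.12,0.235,-0.057,-3.3,0,0,0.015],[-0.12,0.275,-0.067,-3.3,0,0,0.015],[-0.12,0.313,-0.076,-3.3,0,0,0.015],[-0.12,0.313,-0.076,-3.3,0,0,0.015]]]' 40; python3 go.py .508 -.0224 .10 -11
```

```text
clock: 17.45
ee_pos: [0.5074, -0.0183, 0.0998]
ee_rot: [0.704, 0.067, 0.704, -0.066]
contact_force: [-0.1, -0.2, -1.1]
opening: 0.231
pos [ 0.5074 -0.0183  0.0998] jawyaw -10.75 tooly [0.187 0.982 0.002] x [ 4.0e-04  1.5e-03 -1.0e+00] F [-0.09 -0.24 -1.06] open mm 21.2
shift mm [-0.3 -3.9  1.3] rot [ 0.25  0.01 -0.09] k 0 t 17.45 q6 -0.09
```

```bash
python3 -m jog '[[[0,0,0,0,0,0,0.015],[0,0,0,0,0,0,0.015]]]'; python3 go.py .508 -.0224 .0325 -11
python3 - <<'E'
from m import *
im=r.read_camera("side");crop("s",im,280,150,380,250,6,"s10");cv2.imwrite("pics/side10.png",im)
im=r.read_camera("top");crop("s",im,270,150,360,250,6,"t10");cv2.imwrite("pics/top10.png",im)
E
```

```text
clock: 17.65
ee_pos: [0.5081, -0.0234, 0.0997]
ee_rot: [0.704, 0.068, 0.704, -0.068]
contact_force: [-0.0, -1.0, -1.1]
opening: 0.234
pos [ 0.5081 -0.0234  0.0997] jawyaw -11.09 tooly [ 0.192  0.981 -0.   ] x [ 7.e-04 -5.e-04 -1.e+00] F [-0.   -0.97 -1.07] open mm 21.5
shift mm [67.2  1.  -0.3] rot [-0.09  0.05  0.02] k 0 t 17.65 q6 -0.09
```

View pics/s10.png

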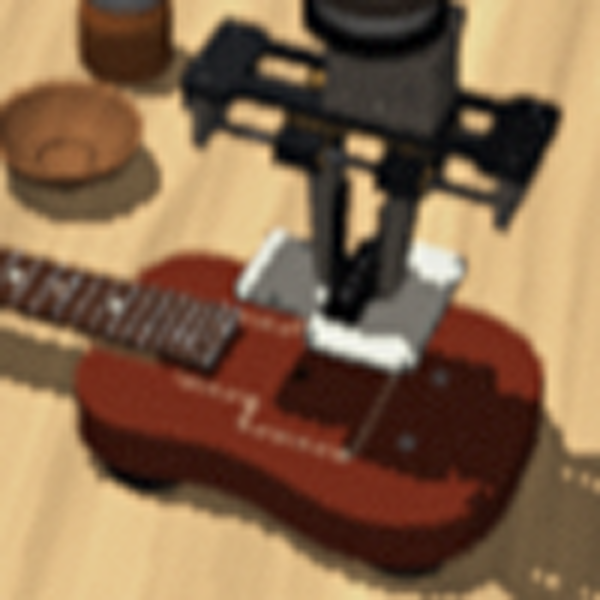

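View pics/t10.png

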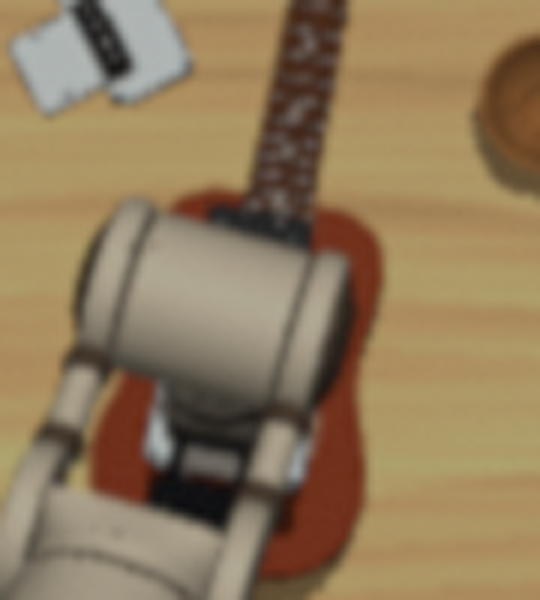

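```bash
cat > chk.py <<'E'
from m import *
def loc(pts,z,p,yaw):
    th=np.radians(yaw);R=np.array([[np.cos(th),np.sin(th)],[-np.sin(th),np.cos(th)]])
    for nm,(u,v) in pts: print(nm,np.round(R@(plane("side",u,v,z)[:2]-p)*1000,1))
E
python3 - <<'E'
from chk import *
loc([("(-48,50)",(280+410/6-.5,150+362/6-.5)),("(15,50)",(280+312/6-.5,150+335/6-.5)),("(62,30)",(280+241/6-.5,150+291/6-.5)),("(62,-30)",(280+280/6-.5,150+233/6-.5)),("(-48,-50)",(280+466/6-.5,150+262/6-.5))],.122,np.array([.5081,-.0234]),-11)
S=cv2.imread("pics/side8.png")
# outline corners side view crop s8u scale 8 origin 280,180 relative to hole/mark
loc([("hole",(280+400/8-.5,180+258/8-.5)),("(-49,51)",(280+465/8-.5,180+372/8-.5)),("(-49,-51)",(280+552/8-.5,180+210/8-.5)),("(16,51)",(280+325/8-.5,180+327/8-.5)),("(16,31)",(280+333/8-.5,180+292/8-.5)),("(16,-51)",(280+413/8-.5,180+172/8-.5)),("(16,-31)",(280+397/8-.5,180+203/8-.5))],.05,np.array([.5394,-.0285]),-11)
E
```

```text
(-48,50) [-43.8  39. ]
(15,50) [11.4 39.9]
(62,30) [59.4 22.5]
(62,-30) [ 58.  -30.6]
(-48,-50) [-44.6 -48.6]
hole [ 0.7 -2.5]
(-49,51) [-48.5  49.9]
(-49,-51) [-47.9 -55.9]
(16,51) [13.8 48.3]
(16,31) [18.7 27.7]
(16,-51) [ 15.3 -54.9]
(16,-31) [ 14.4 -33.8]
```

Run:
```python
from h import *
im=cv2.imread("pics/side10.png");crop("s",im,310,180,365,220,14,"s10b")
h=cv2.cvtColor(im,cv2.COLOR_BGR2HSV);print(h[198:214,326:352,1])
```

```text
[[ 22  23  23  23  25  25  18  17  16  26  13   7   8  45  70  36  51  40
   44  41  29  25  23  22  22  24]
 [ 18  23  21  23  19  23  19  15  22  12  26   6   9  64   0  15  26  31
   40  29  26  24  23  25  23  22]
 [ 17  18  22  21  23  24  20  18  17   0 113  13  32 102  27  18  23  28
   30  26  24  23  23  21  25  21]
 [ 80  54  35  27  24  19  23  18  10   0 255  36  64  36  33  24  24  26
   25  27  25  23  21  26  26  23]
 [166 150 130  85  50  29  15  17  15  45  46  43 255   0  23  23  23  25
   21  23  21  21  27  23  23  19]
 [184 182 172 142 106  43  15  15  22  17  16  23  12  28  27  24  21  21
   23  24  27  26  23  25  21  18]
 [159 142 150 140 115  33  13  14  13  16  16  17  21  20  24  24  24  26
   24  22  26  26  22  23  17  19]
 [166 147 160 152 117  21  15  13  10  11  14  15  16  17  20  22  18  20
   20  22  21  25  22  23  18  39]
 [192 183 192 186 140  19  14  15  10   7   7  10  11  13  15  16  16  16
   16  16  16  20  23  22  23  92]
 [198 196 204 201 163  52  18  16  15  14  14  12   7   8   9  10  11  11
   11  11  14  15  21  19  39 154]
 [203 203 204 204 191 141  55  40  26  19  15  17  15  13  13  10   7   6
    6   6   9  14  17  17  71 187]
 [200 198 198 198 209 203 203 157 109  59  47  29  19  18  15  15  15  14
   12  12  12  15  15  23 109 207]
 [201 197 201 206 211 203 204 196 232 190 175 115  72  56  44  25  16  17
   17  15  15  12  15  38 161 218]
 [196 200 196 206 197 191 213 189 214 208 206 213 198 212 159 111  63  41
   27  20  19  20  45 105 226 195]
 [200 197 196 244 174 191 200 199 200 194 191 197 219 214 200 198 232 184
  109  68  68 130 134 185 206 173]
 [199 198 212 204 207 198 189 196 189 204 206 201 191 206 214 228 196 211
  152 107 154 207 196 220 201 167]]
```

View pics/s10b.png

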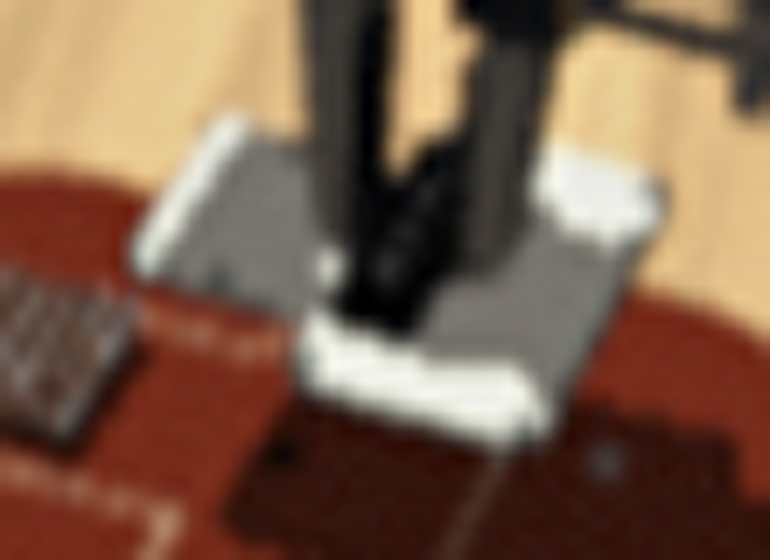

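Run:
```python
from chk import *
f=lambda u,v:(310+u/14-.5,180+v/14-.5)
for z in(.122,.117,.112):
    print(z);loc([("(-48,50)",f(550,450)),("(15,50)",f(298,378)),("(62,30)",f(130,268)),("(62,-30)",f(228,103)),("(-48,-50)",f(672,182))],z,np.array([.5081,-.0234]),-11)
```

```text
0.122
(-48,50) [-49.4  45.7]
(15,50) [11.4 46. ]
(62,30) [60.8 26.5]
(62,-30) [ 62.  -37.1]
(-48,-50) [-44.5 -52.2]
0.117
(-48,50) [-47.8  40.6]
(15,50) [13.3 40.9]
(62,30) [62.9 21.3]
(62,-30) [ 64.1 -42.6]
(-48,-50) [-42.9 -57.7]
0.112
(-48,50) [-46.3  35.5]
(15,50) [15.1 35.8]
(62,30) [65.  16.1]
(62,-30) [ 66.1 -48.1]
(-48,-50) [-41.4 -63.3]
```

```bash
python3 -m jog '[[[0.03,0.001,0,0,0,0,0.015],[0.05,0.001,0,0,0,0,0.015],[0.06,0.001,0,0,0,0,0.015],[0.066,0.001,0,0,0,0,0.015],[0.066,0.001,0,0,0,0,0.015],[0.066,0.001,0,0,0,0,0.015]]]'; python3 -m jog '[[[0.001,0,0,0,0,0,0.015],[0.002,0,0,0,0,0,0.015],[0.002,0,0,0,0,0,0.015]]]';  python3 -m jog '[[[0.001,0,0,0,0,0,0.015],[0.002,0,0,0,0,0,0.015],[0.002,0,0,0,0,0,0.015]]]'; python3 go.py
```

```text
clock: 18.35
ee_pos: [0.5088, -0.0219, 0.0342]
ee_rot: [0.704, 0.068, 0.703, -0.068]
contact_force: [0.1, 0.3, -1.1]
opening: 0.234
clock: 18.65
ee_pos: [0.5081, -0.0215, 0.0316]
ee_rot: [0.704, 0.068, 0.704, -0.068]
contact_force: [0.3, -0.2, -1.3]
opening: 0.234
clock: 18.95
ee_pos: [0.508, -0.0215, 0.0294]
ee_rot: [0.704, 0.068, 0.704, -0.068]
contact_force: [0.3, 0.6, -0.1]
opening: 0.232
pos [ 0.508  -0.0215  0.0294] jawyaw -11.04 tooly [0.191 0.981 0.   ] x [ 1.e-04 -0.e+00 -1.e+00] F [ 0.31  0.63 -0.07] open mm 21.4
```

```bash
python3 -m jog '[[[0.001,0,0,0,0,0,0.015],[0.001,0,0,0,0,0,0.015]]]'; python3 go.py
python3 - <<'E'
from m import *
im=r.read_camera("side");crop("s",im,295,175,370,225,10.5,"s11");cv2.imwrite("pics/side11.png",im)
im=r.read_camera("top");crop("s",im,270,150,360,250,6,"t11");cv2.imwrite("pics/top11.png",im)
E
```

```text
clock: 19.15
ee_pos: [0.508, -0.0215, 0.0293]
ee_rot: [0.704, 0.068, 0.704, -0.068]
contact_force: [-4.0, 0.4, 8.4]
opening: 0.231
pos [ 0.508  -0.0215  0.0293] jawyaw -11.03 tooly [ 0.191  0.982 -0.   ] x [-4.e-04 -0.e+00 -1.e+00] F [-4.04  0.44  8.37] open mm 21.3
```

View pics/s11.png

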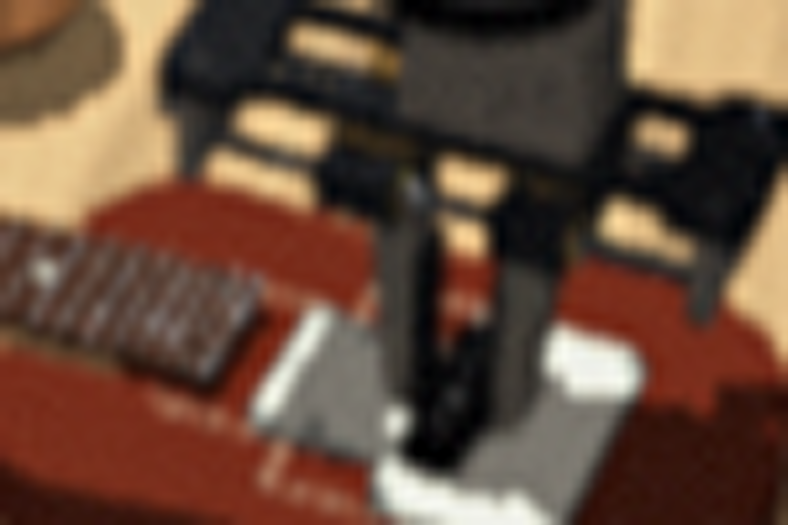

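View pics/t11.png

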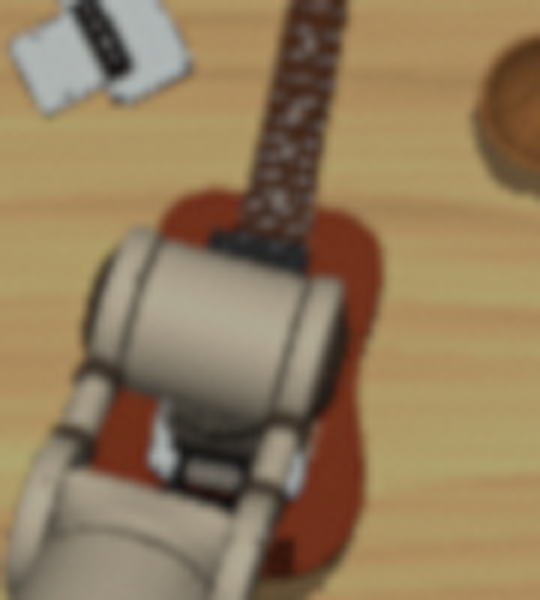

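Run:
```python
from h import *
im=cv2.imread("pics/side11.png");crop("s",im,312,200,367,236,14,"s11b")
```

```text
(no output)
```

View pics/s11b.png

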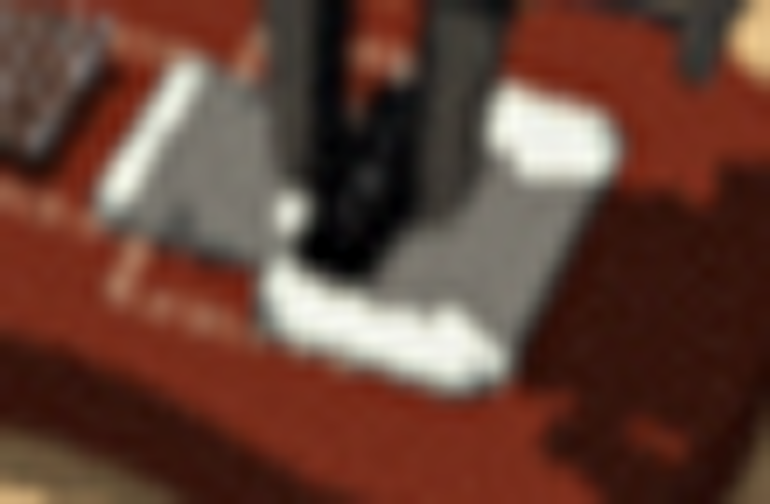

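Run:
```python
from chk import *
f=lambda u,v:(312+u/14-.5,200+v/14-.5)
p=np.array([.5081,-.0215]);mark=np.array([.5394,-.0285])
print("plate");loc([("(-48,50)",f(503,385)),("(15,50)b",f(262,325)),("(62,30)",f(98,205)),("(62,-30)",f(190,52)),("(-48,-50)",f(622,130))],.053,p,-11)
print("nearedge bottom");loc([("(.,50)",f(300,343)),("(.,50)",f(400,374))],.05,p,-11)
print("outline vs mark");loc([("y51",f(125,295)),("y51",f(240,330)),("y51 x16",f(112,292)),("y31",f(20,195)),("y31",f(75,222))],.05,mark,-11)
```

```text
plate
(-48,50) [-48.3  43.5]
(15,50)b [10.3 47.3]
(62,30) [61.  24.9]
(62,-30) [ 61.1 -33.9]
(-48,-50) [-45.  -49.4]
nearedge bottom
(.,50) [ 1.  46.4]
(.,50) [-24.1  46.8]
outline vs mark
y51 [12.6 48.7]
y51 [-16.6  48.9]
y51 x16 [15.8 49. ]
y31 [48.6 27.1]
y31 [32.9 30.5]
```

```bash
python3 -m jog '[[[-0.0005,0,0.003,0,0,0,0.015],[-0.0005,0,0.007,0,0,0,0.015],[-0.0005,0,0.011,0,0,0,0.015],[-0.0005,0,0.013,0,0,0,0.015],[-0.0005,0,0.013,0,0,0,0.015],[-0.0005,0,0.013,0,0,0,0.015]]]'; python3 go.py .5394 -.0276 .0293 -11
python3 - <<'E'
from m import *
im=r.read_camera("side");crop("s",im,295,190,365,235,11,"s12");cv2.imwrite("pics/side12.png",im)
E
```

```text
clock: 19.85
ee_pos: [0.5204, -0.0238, 0.0293]
ee_rot: [0.703, 0.068, 0.704, -0.068]
contact_force: [-4.5, 1.0, 6.7]
opening: 0.233
pos [ 0.5204 -0.0238  0.0293] jawyaw -11.03 tooly [ 0.191  0.982 -0.   ] x [-1.3e-03  2.0e-04 -1.0e+00] F [-4.49  0.97  6.67] open mm 21.4
shift mm [ 0.  -0.  19.4] rot [-0.03 -0.07  0.  ] k 0 t 19.85 q6 -0.09
```

View pics/s12.png

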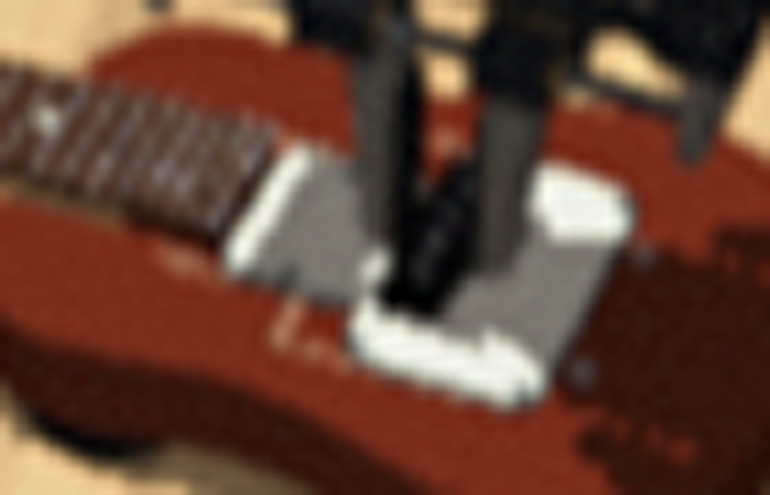

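```bash
python3 -m jog '[[[0,0,0.002,0,0,0,0.015],[0,0,0.005,0,0,0,0.015],[0,0,0.008,0,0,0,0.015],[0,0,0.008,0,0,0,0.015]]]'; python3 -m jog '[[[0,0,0.003,0,0,0,0.015],[0,0,0.006,0,0,0,0.015],[0,0,0.009,0,0,0,0.015],[0,0,0.011,0,0,0,0.015],[0,0,0.0115,0,0,0,0.015],[0,0,0.0115,0,0,0,0.015],[0,0,0.0115,0,0,0,0.015]]]'; python3 go.py .5394 -.0276 .0293 -11
python3 - <<'E'
from m import *
im=r.read_camera("side");crop("s",im,295,190,365,235,11,"s13");cv2.imwrite("pics/side13.png",im)
im=r.read_camera("top");crop("s",im,270,150,360,250,6,"t13");cv2.imwrite("pics/top13.png",im)
E
```

```text
clock: 20.3
ee_pos: [0.5286, -0.0255, 0.0293]
ee_rot: [0.704, 0.068, 0.704, -0.068]
contact_force: [-3.9, 1.3, 5.3]
opening: 0.232
clock: 21.0
ee_pos: [0.5391, -0.0275, 0.0293]
ee_rot: [0.703, 0.068, 0.705, -0.068]
contact_force: [-6.1, 1.0, 7.8]
opening: 0.231
pos [ 0.5391 -0.0275  0.0293] jawyaw -11.02 tooly [ 0.191  0.982 -0.   ] x [-2.1e-03  4.0e-04 -1.0e+00] F [-6.07  1.01  7.77] open mm 21.3
shift mm [ 0.  -0.   0.3] rot [-0.02 -0.12  0.  ] k 0 t 21.0 q6 -0.08
```

View pics/s13.png

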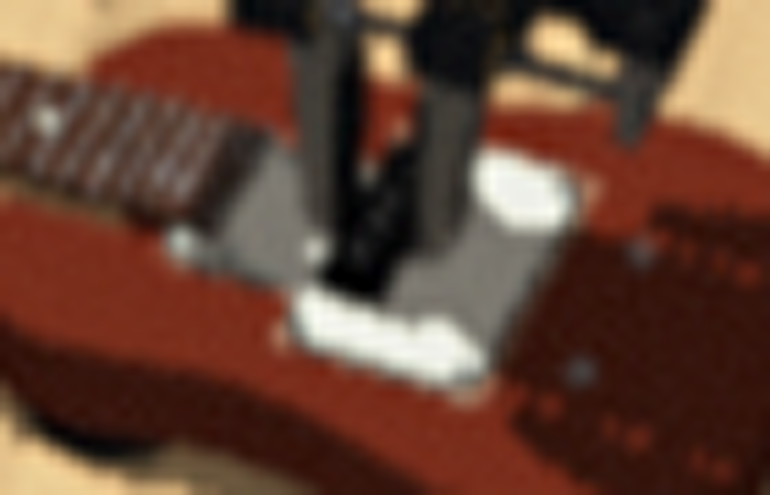

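View pics/t13.png

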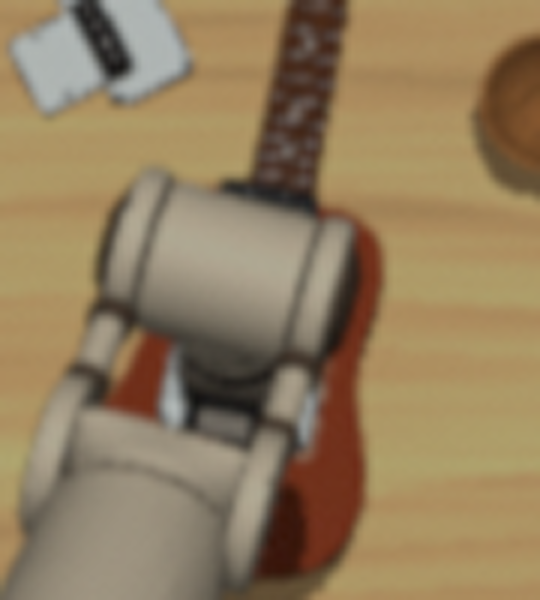

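Run:
```python
from chk import *
im=cv2.imread("pics/side13.png");crop("s",im,306,198,352,230,17,"s13b")
a=cv2.imread("pics/side8.png");crop("s",a,306,198,352,230,17,"s8b")
d=cv2.absdiff(a,im).max(2); d[:, :]=np.where(d>40,255,0); cv2.imwrite("pics/diff.png",d)
```

```text
(no output)
```

View pics/s13b.png

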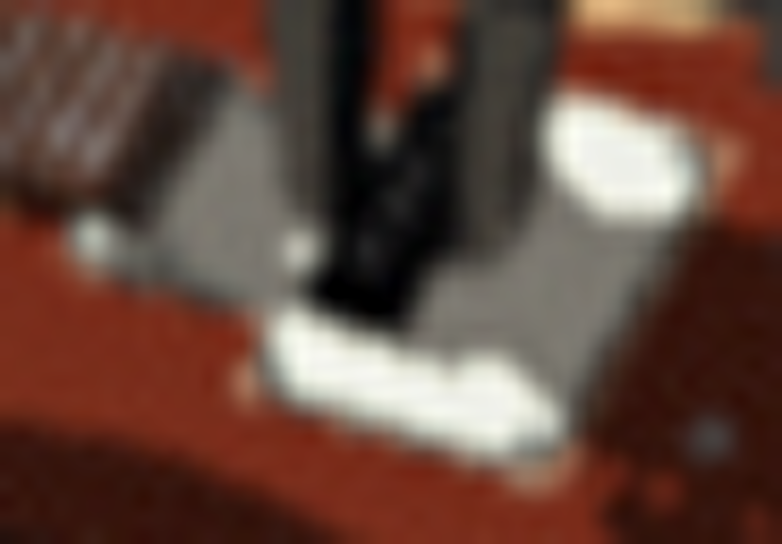

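View pics/s8b.png

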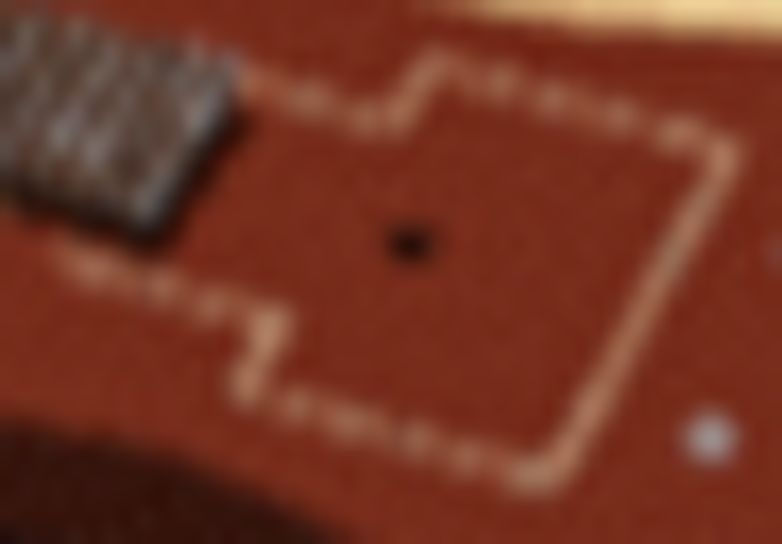

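View pics/diff.png

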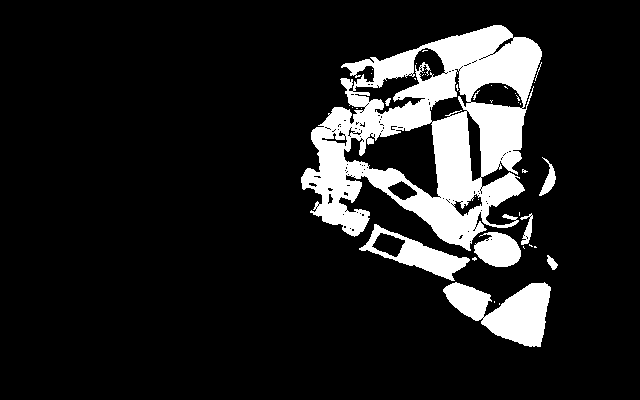

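Run:
```python
from chk import *
a=cv2.imread("pics/side8.png");b=cv2.imread("pics/side13.png")
mark=np.array([.5394,-.0285]);th=np.radians(-11);R=np.array([[np.cos(th),-np.sin(th)],[np.sin(th),np.cos(th)]])
def samp(im,x,y,z):
    w=mark+R@np.array([x,y])/1000; u,v=proj("side",[*w,z]); 
    return cv2.getRectSubPix(im.astype(np.float32),(1,1),(float(u),float(v)))[0,0]
def prof(im,xs,ys,z): return np.array([np.mean([samp(im,x,y,z) for y in ys],axis=0) if np.ndim(ys) else samp(im,x,ys,z) for x in xs])
xs=np.arange(-58,-38,1.0)
print("outline back, y -40..40, G"); p=prof(a,xs,np.arange(-40,40,4),.05)[:,1]; print(dict(zip(xs,p.round())))
print("plate back B chan (z=.05)"); p=prof(b,xs,np.arange(-20,35,4),.05); print(dict(zip(xs,p[:,0].round())))
xs=np.arange(6,28,1.)
print("outline step y 33..48"); p=prof(a,xs,np.arange(33,46,2),.05)[:,1]; print(dict(zip(xs,p.round())))
print("plate step y 34..44 z=.053"); p=prof(b,xs,np.arange(33,44,2),.053); print(dict(zip(xs,p[:,0].round())))
xs=np.arange(50,75,1.)
print("tab y 24..27 z=.053"); p=prof(b,xs,np.arange(20,25,1),.053); print(dict(zip(xs,p[:,0].round())))
ysr=np.arange(38,60,1.)
print("outline near"); print(dict(zip(ysr,[np.mean([samp(a,x,y,.05)[1] for x in range(-40,10,4)]).round() for y in ysr])))
print("plate near z.053"); print(dict(zip(ysr,[np.mean([samp(b,x,y,.053)[0] for x in range(-40,10,4)]).round() for y in ysr])))
ysr=np.arange(-62,-38,1.)
print("outline far"); print(dict(zip(ysr,[np.mean([samp(a,x,y,.05)[1] for x in range(-42,-30,2)]).round() for y in ysr])))
print("plate far z.053"); print(dict(zip(ysr,[np.mean([samp(b,x,y,.053)[0] for x in range(-42,-30,2)]).round() for y in ysr])))
```

```text
outline back, y -40..40, G
{np.float64(-58.0): np.float32(42.0), np.float64(-57.0): np.float32(43.0), np.float64(-56.0): np.float32(45.0), np.float64(-55.0): np.float32(50.0), np.float64(-54.0): np.float32(57.0), np.float64(-53.0): np.float32(67.0), np.float64(-52.0): np.float32(78.0), np.float64(-51.0): np.float32(88.0), np.float64(-50.0): np.float32(96.0), np.float64(-49.0): np.float32(98.0), np.float64(-48.0): np.float32(95.0), np.float64(-47.0): np.float32(87.0), np.float64(-46.0): np.float32(77.0), np.float64(-45.0): np.float32(66.0), np.float64(-44.0): np.float32(56.0), np.float64(-43.0): np.float32(49.0), np.float64(-42.0): np.float32(45.0), np.float64(-41.0): np.float32(43.0), np.float64(-40.0): np.float32(42.0), np.float64(-39.0): np.float32(42.0)}
plate back B chan (z=.05)
{np.float64(-58.0): np.float32(11.0), np.float64(-57.0): np.float32(11.0), np.float64(-56.0): np.float32(11.0), np.float64(-55.0): np.float32(13.0), np.float64(-54.0): np.float32(15.0), np.float64(-53.0): np.float32(19.0), np.float64(-52.0): np.float32(24.0), np.float64(-51.0): np.float32(31.0), np.float6
[... 5759 characters left out ...]
): np.float32(49.0), np.float64(-56.0): np.float32(58.0), np.float64(-55.0): np.float32(70.0), np.float64(-54.0): np.float32(84.0), np.float64(-53.0): np.float32(99.0), np.float64(-52.0): np.float32(114.0), np.float64(-51.0): np.float32(128.0), np.float64(-50.0): np.float32(142.0), np.float64(-49.0): np.float32(154.0), np.float64(-48.0): np.float32(166.0), np.float64(-47.0): np.float32(177.0), np.float64(-46.0): np.float32(188.0), np.float64(-45.0): np.float32(197.0), np.float64(-44.0): np.float32(204.0), np.float64(-43.0): np.float32(209.0), np.float64(-42.0): np.float32(214.0), np.float64(-41.0): np.float32(218.0), np.float64(-40.0): np.float32(222.0), np.float64(-39.0): np.float32(225.0)}
```

```bash
cat > yprof.py <<'E'
from chk import *
mark=np.array([.5394,-.0285]);th=np.radians(-11);R=np.array([[np.cos(th),-np.sin(th)],[np.sin(th),np.cos(th)]])
def samp(im,x,y,z):
    w=mark+R@np.array([x,y])/1000; u,v=proj("side",[*w,z]); 
    return cv2.getRectSubPix(im.astype(np.float32),(1,1),(float(u),float(v)))[0,0]
def Y(im,xr,yr,z,c): return [int(np.mean([samp(im,x,y,z)[c] for x in xr])) for y in yr]
E
python3 - <<'E'
from yprof import *
a=cv2.imread("pics/side8.png");b=cv2.imread("pics/side13.png")
yr=np.arange(18,46,1.)
print("out tab near x22..44",list(zip(yr.astype(int),Y(a,range(22,45,3),yr,.05,1))))
print("plate tab near",list(zip(yr.astype(int),Y(b,range(22,42,3),yr,.053,0))))
# bench check same method: guard before, near/far edges of plate on bench in side0
E
```

```text
out tab near x22..44 [(np.int64(18), 41), (np.int64(19), 42), (np.int64(20), 45), (np.int64(21), 48), (np.int64(22), 53), (np.int64(23), 58), (np.int64(24), 63), (np.int64(25), 69), (np.int64(26), 74), (np.int64(27), 78), (np.int64(28), 80), (np.int64(29), 79), (np.int64(30), 78), (np.int64(31), 76), (np.int64(32), 73), (np.int64(33), 68), (np.int64(34), 63), (np.int64(35), 58), (np.int64(36), 53), (np.int64(37), 49), (np.int64(38), 46), (np.int64(39), 44), (np.int64(40), 43), (np.int64(41), 42), (np.int64(42), 42), (np.int64(43), 42), (np.int64(44), 43), (np.int64(45), 43)]
plate tab near [(np.int64(18), 110), (np.int64(19), 109), (np.int64(20), 108), (np.int64(21), 107), (np.int64(22), 105), (np.int64(23), 103), (np.int64(24), 101), (np.int64(25), 97), (np.int64(26), 93), (np.int64(27), 88), (np.int64(28), 82), (np.int64(29), 76), (np.int64(30), 69), (np.int64(31), 62), (np.int64(32), 56), (np.int64(33), 50), (np.int64(34), 45), (np.int64(35), 41), (np.int64(36), 37), (np.int64(37), 33), (np.int64(38), 30), (np.int64(39), 28), (np.int64(40), 27), (np.int64(41), 26), (np.int64(42), 26), (np.int64(43), 26), (np.int64(44), 26), (np.int64(45), 26)]
```

Run:
```python
from yprof import *
a=cv2.imread("pics/side8.png");b=cv2.imread("pics/side13.png")
yr=np.arange(-62,-40,1.)
for x in(-40,-36,-32,-28,-24):
    P=np.array(Y(b,[x],yr,.053,0));O=np.array(Y(a,[x],yr,.05,1)); h=(P.max()+P.min())/2; i=np.argmax(P>h)
    w=np.clip(O-O.min()-15,0,None); print(x,P.max(),P.min(),"plate",yr[i-1]+(h-P[i-1])/(P[i]-P[i-1]),"outl",(w*yr).sum()/w.sum())
yr=np.arange(38,62,1.)
for x in(-36,-28,-20,-12,-4,4):
    P=np.array(Y(b,[x],yr,.053,0))[::-1];O=np.array(Y(a,[x],yr,.05,1))[::-1]; h=(P.max()+P.min())/2; i=np.argmax(P>h); q=yr[::-1]
    w=np.clip(O-O.min()-15,0,None); print(x,P.max(),P.min(),"plate",q[i-1]-(h-P[i-1])/(P[i]-P[i-1]),"outl",(w*q).sum()/w.sum())
```

```text
-40 206 29 plate -49.875 outl -53.676829268292686
-36 229 22 plate -52.26470588235294 outl -53.47588424437299
-32 231 21 plate -52.3 outl -53.351063829787236
-28 232 20 plate -52.42857142857143 outl -53.340425531914896
-24 234 22 plate -53.3 outl -53.78199052132702
-36 228 26 plate 50.388888888888886 outl 48.23870967741936
-28 232 24 plate 50.25 outl 49.03125
-20 234 26 plate 50.36842105263158 outl 48.171270718232044
-12 232 28 plate 50.44444444444444 outl 48.62980769230769
-4 233 24 plate 50.026315789473685 outl 48.615
4 235 24 plate 49.60526315789474 outl 48.75833333333333
```

```bash
python3 -m jog '[[[0.0005,0,0,0,0,0,0.015],[0.001,0,0,0,0,0,0.015],[0.001,0,0,0,0,0,0.015],[0.001,0,0,0,0,0,0.015]]]'; python3 go.py .5394 -.0276 .0293 -11
python3 - <<'E'
from m import *
im=r.read_camera("side");crop("s",im,295,190,365,235,11,"s14");cv2.imwrite("pics/side14.png",im)
a=cv2.imread("pics/side8.png"); crop("s",np.hstack([a[160:230,195:335],im[160:230,195:335]]),0,0,280,70,2.8,"neckcmp")
d=cv2.absdiff(a,im).max(2)[165:225,200:315]; print("neck diff max",d.max(),(d>40).sum(),np.argwhere(d>40)[:,1].min()+200 if (d>40).any() else None)
t=r.read_camera("top");t0=cv2.imread("pics/top8.png");d=cv2.absdiff(t,t0).max(2);print("top neck diff",d[95:178,300:345].max(), "tub",d[190:255,190:255].max())
print(r.sense()["contact_force"],r.sense()["clock"])
E
```

```text
clock: 21.5
ee_pos: [0.5391, -0.0275, 0.0293]
ee_rot: [0.703, 0.068, 0.705, -0.068]
contact_force: [-8.9, 1.5, 14.6]
opening: 0.234
pos [ 0.5391 -0.0275  0.0293] jawyaw -11.02 tooly [ 0.191  0.982 -0.   ] x [-2.4e-03  3.0e-04 -1.0e+00] F [-8.95  1.49 14.61] open mm 21.5
shift mm [ 0.  -0.   0.3] rot [-0.02 -0.14  0.01] k 0 t 21.5 q6 -0.08
neck diff max 217 257 300
top neck diff 5 tub 6
[-9.38891427  1.71417419 14.78198882] 21.6
```

View pics/s14.png

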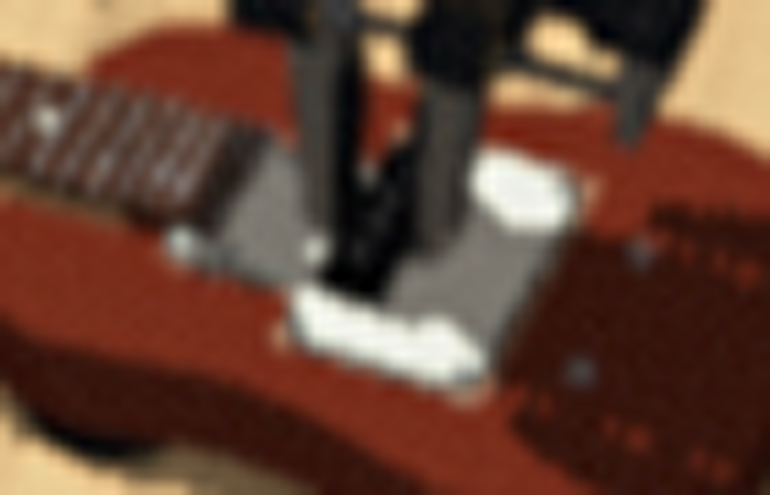

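View pics/neckcmp.png

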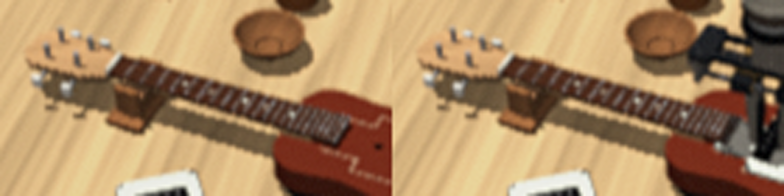

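```bash
python3 -c "
from cell import r
print(r.hand_in()); print(r.sense()['contact_force'])"
```

```text
the job is handed in; nothing more can be done
None
the job is handed in; nothing more can be done
```

The job is handed in at about 21.6 s. The green sanding block lies flat in the blue tub. The scratchplate's tab is under the fretboard and the plate lies inside its pencil outline, with the gripper still holding the pickup and pressing down at about 15 N.

**Last checks:**
- **Plate position:** within about 0.5 mm of the outline in x and y in the side view, measured just before the final 1 mm press. The reported tool position didn't change during that press.
- **Plate angle:** the gripper's yaw was -11.0°, the same as the neck. The plate's own edges gave about a degree of scatter.
- **Tab depth:** about 15 mm under the fretboard, worked out from the plate's position because the fretboard hides the tab.
- **Neck and tub:** nothing had moved in the before-and-after top pictures. In the side pictures only the arm and plate had changed.

**What went wrong or disagreed:**
- **Reported height:** the fingertips were really about 26.5 mm higher than the reported tool position. Because of this, my first two grasps closed above the block. I confirmed the offset by touching the block's top at about 19 N and corrected for it afterwards.
- **Cameras:** the two views differed by 2–3 mm in y, so I placed the plate by comparing it with the outline in the side view. The arm hid the plate from the top camera, so that view could not confirm the final fit.
- **Sideways force:** about 9 N toward the robot while pressing. It was already there when the plate first touched the body, before the slide, so I don't think it comes from the neck.

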